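# Raise the sample chamber lid to the red index with its lever and hold it there

## Task

Fit the loose lever, square socket down, fully home onto the upright square tang of the sample chamber's hinge shaft. Then push the lever over to the left to raise the blue lid until the black pointer on the front panel stands at the red index, and finish while still gripping the lever and holding the lid there: let nothing go. Move the lid only through the lever and without slamming it, leave the index where it is set and do not disturb the other things.

Things in the scene. Friction and masses are not known exactly. Their poses are not given: they have to be found in the camera images.
- chamber: fixed open-topped white box, 200 x 200 x 118 mm, its grey front panel with a quarter-circle scale facing its own -x. Origin: centre of its underside; z up. The lid's hinge axis runs along the chamber's x through (y = +90 mm, z = 125 mm), i.e. along its upper left edge as seen from the robot. The chamber's place and yaw vary
- lid: blue lid plate, 190 mm from hinge to right edge, about 0.6 kg, one rigid piece with shaft, hub, tang and black pointer. Origin on the hinge axis at the middle of the chamber's length; axes parallel to the chamber's when closed. On the shaft, 137 mm in front of the origin (37 mm in front of the front face), sits a dark 36 mm cube hub centred on the hinge axis; it carries the tang on top
- hinge (a joint): lid angle, rad. 0 = closed (lid level, tang upright, pointer hanging straight down), up to 1.2. It grows as the right edge of the lid rises; the tang and lever then lean to the chamber's left (+y) and the pointer swings to the right. The axis is the chamber's -x direction. The lid falls shut by its weight when not held
- seat (a point): centre of the hub's flat top, 18 mm from the hinge axis, where the seated lever's underside rests; turns with the lid. Here stands the steel square tang, 16 x 16 mm, 34 mm tall, along the point's z, sides parallel to the point's x and y, with a round 12 mm pilot 6 mm tall on its tip
- pointer (a point): tip of the black pointer, 88 mm from the hinge axis; turns with the lid (its -z runs along the pointer)
- index (a joint): setting of the red index, in the same rad as the lid angle: the lid is at the mark when joint hinge equals joint index. Set somewhere from 0.45 to 0.8 at the start and stiff
- mark (a point): inner end of the red index, a 12 mm wide tab on the front panel, 90 mm from the hinge axis; its -z runs from the hinge axis to the tab
- lever: loose lever, 0.12 kg, 130 mm tall, standing upright at any yaw. Origin: centre of its underside, z up along it. From 0 to 46 mm a steel socket 36 x 36 mm with a square bore 18.5 mm wide, 46 mm deep, open below; above it to 130 mm an orange square grip 20 x 20 mm; bore and grip sides parallel to the lever's x and y. Fits the tang in any of four quarter turns
- bottle: bystander, loose bottle with a blue cap, 57 mm across, 110 mm tall; origin at the centre of its underside. Stands on the side where the lever does not
- dish: bystander, loose petri dish, 64 mm across, 18 mm tall, to the right of the chamber; origin at the centre of its underside
- timer: bystander, loose white timer, 64 x 64 x 20 mm, lying at the left; origin at the centre of its underside
Things that resemble listed ones, but are neither listed nor needed, are in the scene too. Several things look just like the lever: the one meant starts farthest to the robot's left.

How it is judged:
By the outcome, as a careful person would: the job done as asked, in the order asked, and still so for the second after the job is handed in, while the arm keeps its last pose, push and grip.
It also fails if it takes over 48 s, if anything falls off the work surface, if the arm or the gripper's body presses on something with over 40 N, if the wrist force passes 120 N, or if a joint passes its speed limit or range.

## Robot

A 6-joint arm with a two-finger parallel gripper is mounted at the origin on a cart in front of the work surface, level with it; the furniture and walls round the work are solid. World frame = base frame: x ahead of the robot, y to its left, z up, the work surface at z = 0. Lengths are in m, angles in rad, forces in N, time in s.
With the tool pointing down it reaches from about 0.3 to 0.95 m from the base axis. Payload 3.1 kg.
Tool frame: the origin (TCP) lies at the very end of the fingers, on their centre line; the grasp point (between the pads) lies 19 mm behind it; z points along the fingers, y is the direction in which the jaws open and shut (so a half turn about z gives the same grasp; the last joint's range is limited). The gripper opens to 85 mm and grips with 20 to 120 N. Pads are 22 mm wide; open, the fingers measure 114 mm over their backs; the gripper's body (76 mm by 85 mm) begins 54 mm behind the grasp point. The pads swing forward as they close: fully open they stand 13 mm farther back than shut.
Start: joints at [-1.309, 0.308, 1.634, -0, 1.2, -0.07], TCP at [0.204, -0.591, 0.201] pointing down, gripper open.
Joint ranges: [-3.06, 3.06], [-0.79, 1.96], [0.05, 2.63], [-1.19, 4.34], [0.05, 2.64], [-2.94, 2.94]. Speed limits (rad/s): [2.79, 2.79, 3.14, 3.14, 3.14, 3.14].

## Interface

Orientations are given as a unit quaternion [x, y, z, w].
In Python, from cell import sensors, snapshot, close_job gives the robot as it stands.
- The arm moves only by the tool step_arm, never from a script. Its argument "motion" is a list of rows, each a list of 3 entries, a list of its own where there are three numbers: the shift along the tool's x, y, z in cm, then the turn, a rotation vector about the tool's x, y, z in degrees, then the closure, from 0 (fully open) to 1 (shut). In form: [[[x, y, z], [wx, wy, wz], fingers], ...]. A call has 1 to 5 rows; each row is the pose to reach, as a shift and turn from the pose commanded when the call began, along the tool's axes at that moment; what a row does not reach only later rows make up. A row lasts 1/10 s, in which the tool goes at most 50 mm and 8.59 degrees, less where a joint would pass 70% of its speed; a pose out of reach is approached as far as the arm can. A call with a gripper value outside its range is refused whole. The fingers move at their own pace and stop on an object; the grip force is fixed at half the most. Time passes only in rows, so rows that repeat a pose let the fingers close. It gives the time, the measured TCP pose, the force and the opening at its end, in the units of the state.
- sensors.sense(): the state, without advancing time (a new reading comes with each control period).
- snapshot(name): name is "side" or "top"; returns a dict with "frame" (420x560x3 uint8, red, green, blue), "depth" (420x560 float32, m along the optical axis (not along the pixel's ray), 0 where there is no reading), "fx", "fy", "cx", "cy" (pixels), "eye" and "attitude" of the camera in the world. Camera axes: x right, y down, z forward; pixel columns grow to the right and rows downward; lengths in m; the calibration is good to about 2 mm. A picture is of the moment at which its call begins.
- close_job(): hands the job in, once; it reports no verdict.
The state is a dict: "clock": time; "joints": joint angles; "qvel": joint speeds; "tau": joint torques, N m; "position": TCP position; "tcp_rot": TCP orientation; "force": force on the tool from outside, world axes, zero at the start; "ft_torque": the same for the moment, N m; "width": opening from 0.0 (shut) to 1.0 (fully open).
Only numpy, scipy, OpenCV 4.12 (cv2) and the standard library are available. Lean on these libraries where they do the work, as an engineer would, in place of code of your own. Each camera call takes 0.05 s, during which the arm holds its last target.

## Working session

There is one attempt and no reset: what is moved stays moved. The work goes in short steps, Python scripts to look and compute and a tool call to move; the robot and the scene stay as the last step left them, time stands still between calls to the robot, and variables do not carry over. Pictures are saved under pics/ and viewed, and the job is handed in when it is done.

Besides the shell and the picture viewer there is one more tool, called by a JSON object that holds its "op" and its "data", one argument or row to a line. step_arm: Moves the arm, as the interface text tells. Its arguments: {"type":"object","properties":{"motion":{"type":"array","items":{"type":"array"}}},"required":["motion"]}

```bash
mkdir -p pics; ls
python3 - <<'E'
from cell import sensors, snapshot
import cv2,numpy as np
print(sensors.sense())
for n in ("side","top"):
    s=snapshot(n); cv2.imwrite(f"pics/{n}0.png",s["frame"][:,:,::-1]); np.savez(f"{n}0.npz",**s)
    print(n,s["fx"],s["fy"],s["cx"],s["cy"],s["eye"],s["attitude"])
E
```

```text
pics
{'clock': 0.0, 'joints': array([-1.30873721e+00,  3.08985647e-01,  1.63518826e+00, -8.39610927e-06,
        1.19970974e+00, -6.96917813e-02]), 'qvel': array([ 0.0002588 , -0.00099932,  0.00131355,  0.00341254,  0.00073281,
        0.00049538]), 'tau': array([ 8.86648809e-05, -4.15256059e+01, -2.76663744e+01,  8.59345823e-05,
        1.01890371e-02, -2.61272476e-06]), 'position': array([ 0.20330669, -0.59006554,  0.2001584 ]), 'tcp_rot': array([ 9.86273284e-01,  1.65117223e-01, -1.13900997e-04, -1.13982905e-03]), 'force': array([0.7140917 , 0.52961302, 0.24055462]), 'ft_torque': array([ 0.00210027, -0.03491906, -0.04346137]), 'width': 0.9967424478755006}
side 517.3556753702796 517.3556753702796 285.15277745969445 207.79427509999638 [ 0.36643296 -1.41210007  1.03570905] [ 0.88004813 -0.04293589  0.02756764 -0.47213539]
top 539.3027478895434 539.3027478895434 286.012256705456 208.81105415046963 [0.30716959 0.00498135 1.6574723 ] [ 0.70631383 -0.70539626  0.04256185 -0.0415377 ]
```

View pics/side0.png

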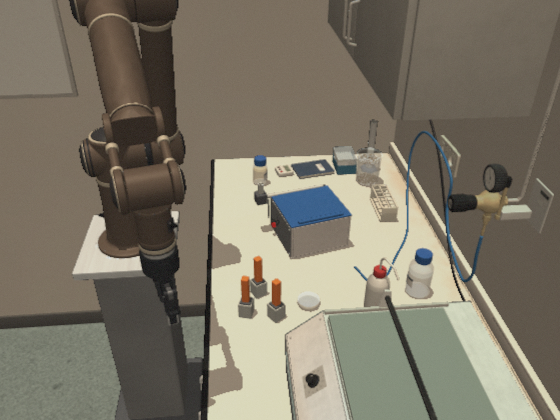

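View pics/top0.png

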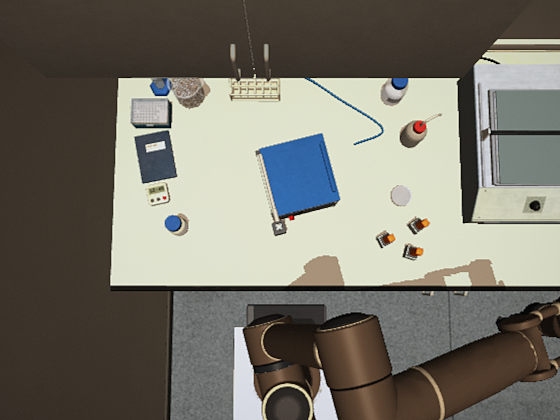

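```bash
cat > h.py <<'E'
import numpy as np,cv2
from scipy.spatial.transform import Rotation as R
def cloud(s):
    d=s["depth"].astype(float); v,u=np.indices(d.shape)
    p=np.stack([(u-s["cx"])/s["fx"]*d,(v-s["cy"])/s["fy"]*d,d],-1)
    w=p@R.from_quat(s["attitude"]).as_matrix().T+s["eye"]; w[d==0]=np.nan
    return w
def proj(s,P):
    c=(np.asarray(P)-s["eye"])@R.from_quat(s["attitude"]).as_matrix()
    return np.stack([c[...,0]/c[...,2]*s["fx"]+s["cx"],c[...,1]/c[...,2]*s["fy"]+s["cy"]],-1)
E
python3 - <<'E'
from h import *
np.set_printoptions(precision=4,suppress=True)
S={n:dict(np.load(f"{n}0.npz")) for n in("side","top")}
for n,s in S.items():
    w=cloud(s); f=s["frame"].astype(int)
    tb=w[(abs(w[...,2])<.02)]; print(n,"table z",np.median(tb[:,2]))
    hsv=cv2.cvtColor(s["frame"],cv2.COLOR_RGB2HSV)
    m=((hsv[...,0]<15)&(hsv[...,1]>170)&(hsv[...,2]>90)&(w[...,2]>.02)&(w[...,2]<.2)).astype(np.uint8)
    k,l,st,c=cv2.connectedComponentsWithStats(m)
    for i in range(1,k):
        if st[i,4]>8:
            p=w[l==i]; print(n,c[i],st[i,4],np.median(p,0),p.min(0),p.max(0))
    I=s["frame"][:,:,::-1]
    reg={"side":[(220,240,310,330),(240,180,360,260)],"top":[(360,205,450,270),(245,125,345,245)]}[n]
    for j,(a,b,c_,d_) in enumerate(reg):
        cv2.imwrite(f"pics/{n}0_c{j}.png",cv2.resize(I[b:d_,a:c_],None,fx=6,fy=6,interpolation=cv2.INTER_CUBIC)[:600,:800])
    # lid
    m=(hsv[...,0]>100)&(hsv[...,0]<125)&(hsv[...,1]>150)&(w[...,2]>.1)&(w[...,2]<.16)&(w[...,0]>.3)
    p=w[m]; print(n,"lid",m.sum(),np.median(p,0))
    r=cv2.minAreaRect((p[:,:2]*1000).astype(np.float32)); print(r,cv2.boxPoints(r))
s=S["top"];w=cloud(s)
for v in range(216,240,2): print(v,[ (round(x*1000),round(y*1000),round(z*1000)) for x,y,z in w[v,270:296:3]])
E
```

```text
side table z 0.0015503420003428747
side [273.3333 224.1667] 18 [ 0.4768 -0.0186  0.0441] [ 0.4726 -0.0261  0.0378] [ 0.4834 -0.0089  0.05  ]
side [257.3822 268.6051] 157 [ 0.4092 -0.3042  0.1   ] [ 0.4005 -0.3114  0.0532] [ 0.419  -0.2908  0.1347]
side [379.2174 271.8913] 92 [ 0.7272 -0.3965  0.1397] [ 0.7152 -0.4059  0.1219] [ 0.7456 -0.3758  0.1462]
side [244.8121 289.2545] 165 [ 0.3714 -0.3834  0.0972] [ 0.3626 -0.3894  0.0516] [ 0.3803 -0.3723  0.134 ]
side [275.5521 292.1562] 192 [ 0.4522 -0.4031  0.0993] [ 0.4424 -0.411   0.0509] [ 0.4613 -0.3925  0.1344]
side lid 169 [ 0.6235 -0.0732  0.1277]
((602.8829345703125, -52.550628662109375), (211.1941375732422, 794.6050415039062), 28.268529891967773) [[ 321.7153  247.3574]
 [ 698.0439 -452.4812]
 [ 884.0505 -352.4587]
 [ 507.7219  347.3799]]
top table z 0.0008755552195724992
top [419.2842 126.4632] 95 [ 0.7279 -0.3805  0.142 ] [ 0.7121 -0.3994  0.1325] [ 0.7457 -0.3677  0.165 ]
top [291.0952 217.0952] 21 [ 0.4751 -0.0123  0.0466] [ 0.4687 -0.0184  0.0388] [ 0.481  -0.0032  0.0529]
top [423.     222.7059] 17 [ 0.4504 -0.3877  0.1243] 
[... 1475 characters left out ...]
22, -2)]
230 [(439, 52, 3), (440, 43, -1), (428, 31, 140), (428, 23, 145), (428, 14, 148), (428, 6, 141), (439, -3, 8), (439, -13, 3), (440, -22, -3)]
232 [(434, 52, -3), (433, 43, 1), (422, 31, 145), (422, 23, 145), (422, 14, 146), (423, 6, 136), (433, -3, 3), (434, -13, -5), (433, -22, 2)]
234 [(428, 52, -6), (427, 43, 2), (417, 31, 147), (418, 23, 130), (427, 15, 6), (427, 6, 7), (427, -4, 2), (427, -13, 2), (427, -22, -3)]
236 [(421, 52, -6), (421, 42, 6), (421, 33, -2), (421, 24, 1), (421, 15, 2), (421, 6, 1), (421, -4, 4), (421, -13, 0), (421, -22, 5)]
238 [(415, 52, -1), (414, 42, 8), (415, 33, 2), (415, 24, 1), (415, 15, -4), (415, 6, 5), (415, -4, 4), (415, -13, -2), (415, -22, -3)]
```

View pics/side0_c0.png

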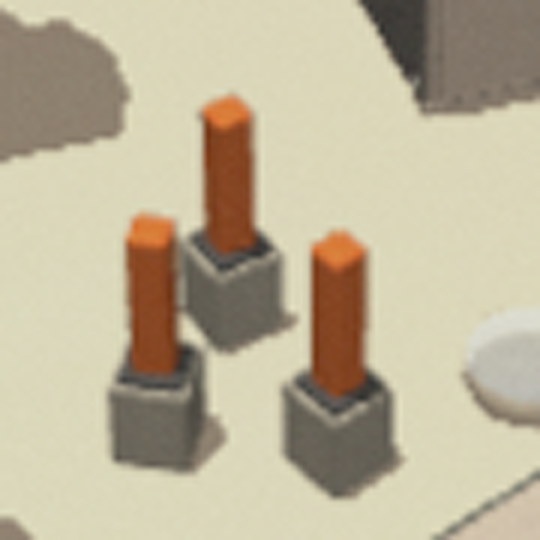

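View pics/top0_c0.png

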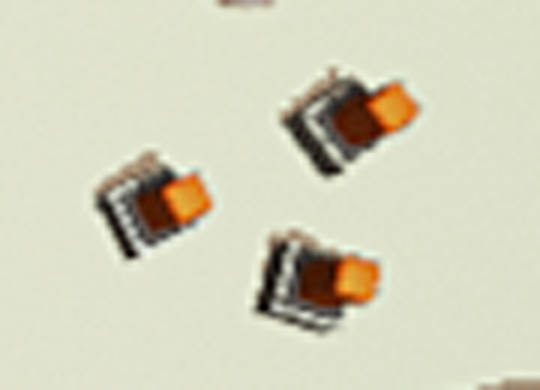

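View pics/side0_c1.png

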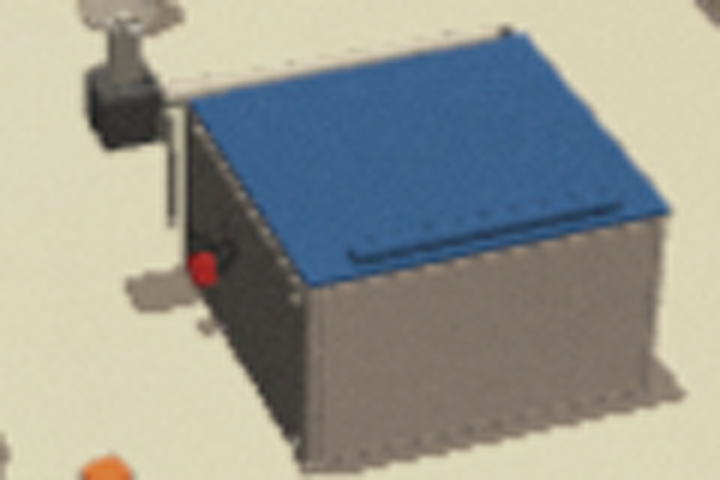

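View pics/top0_c1.png

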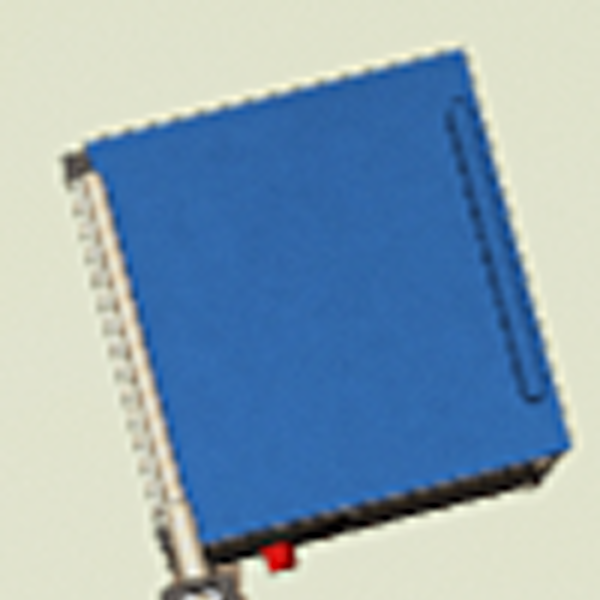

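```bash
cat >> h.py <<'E'
from scipy.optimize import minimize
def box(T,x0,x1,y0,y1,z0,z1):
    c=np.array([[x,y,z] for x in(x0,x1) for y in(y0,y1) for z in(z0,z1)])
    return c@T[0].T+T[1]
def Tz(x,y,yaw,z=0): return R.from_euler('z',yaw).as_matrix(),np.array([x,y,z])
K=4
def sil(s,boxes,win):
    a,b,c,d=win; m=np.zeros(((d-b)*K,(c-a)*K),np.uint8)
    for B in boxes:
        h=cv2.convexHull(((proj(s,B)-[a,b]+.5)*K*16-8).astype(np.float32)).astype(np.int32)
        cv2.fillConvexPoly(m,h,1,shift=4)
    return cv2.GaussianBlur(m.astype(np.float32),(0,0),K*.6)
def up(m): return cv2.GaussianBlur(cv2.resize(m.astype(np.float32),None,fx=K,fy=K,interpolation=cv2.INTER_LINEAR),(0,0),K*.3)
E
cat > fit0.py <<'E'
from h import *
np.set_printoptions(precision=4,suppress=True)
S={n:dict(np.load(f"{n}0.npz")) for n in("side","top")}
def orange(s):
    h=cv2.cvtColor(s["frame"],cv2.COLOR_RGB2HSV); return (h[...,0]<16)&(h[...,1]>150)&(h[...,2]>40)
def run(p0,wins,names):
    obs={}
    for n in names:
        a,b,c,d=wins[n]; obs[n]=up(orange(S[n])[b:d,a:c])
    def f(p):
        T=Tz(*p); G=box(T,-.01,.01,-.01,.01,.046,.13)
        return sum(((sil(S[n],[G],wins[n])-obs[n])**2).sum() for n in names)/K/K
    best=None
    for yaw in np.radians(np.arange(0,90,15)):
        r=minimize(f,[p0[0],p0[1],yaw],method="Nelder-Mead",options=dict(initial_simplex=np.array([p0[0],p0[1],yaw])+np.array([[0,0,0],[.004,0,0],[0,.004,0],[0,0,.2]]),xatol=1e-5,fatol=1e-3))
        if best is None or r.fun<best.fun: best=r
    print(names,best.x[:2],np.degrees(best.x[2])%90,best.fun)
    return best.x
w={"side":(245,250,272,290),"top":(374,228,402,252)}
for n in(["side","top"],["side"],["top"]): run((.406,-.295),w,n)
# lid
s=S["top"]; hsv=cv2.cvtColor(s["frame"],cv2.COLOR_RGB2HSV)
m=((hsv[...,0]>100)&(hsv[...,0]<125)&(hsv[...,1]>130)).astype(np.uint8); m[:, :250]=0;m[:,345:]=0;m[:125]=0;m[245:]=0
k,l,st,c=cv2.connectedComponentsWithStats(m); i=1+st[1:,4].argmax()
pts=np.argwhere(l==i)[:,::-1]
zt=np.nanmedian(cloud(s)[l==i][:,2]); print("lid z",zt)
Rm=R.from_quat(s["attitude"]).as_matrix()
def toz(uv,z):
    d=np.c_[(uv[:,0]-s["cx"])/s["fx"],(uv[:,1]-s["cy"])/s["fy"],np.ones(len(uv))]@Rm.T
    return s["eye"]+d*((z-s["eye"][2])/d[:,2])[:,None]
P=toz(pts.astype(float),zt)
r=cv2.minAreaRect((P[:,:2]*1000).astype(np.float32)); print(r); print(cv2.boxPoints(r))
E
python3 fit0.py
```

```text
['side', 'top'] [ 0.4096 -0.2956] 89.83368356648222 99.80549621582031
['side'] [ 0.4102 -0.2925] 88.2421456137095 66.4184799194336
['top'] [ 0.4081 -0.2945] 20.293138009081584 24.767683029174805
lid z 0.12667855188312793
((591.51953125, -34.55162048339844), (201.13670349121094, 186.2962646484375), 14.565011024475098)
[[ 470.7584   30.3122]
 [ 517.6079 -149.997 ]
 [ 712.2806  -99.4155]
 [ 665.4312   80.8938]]
```

```bash
cat > fit1.py <<'E'
from h import *
np.set_printoptions(precision=4,suppress=True)
S={n:dict(np.load(f"{n}0.npz")) for n in("side","top")}
w={"side":(245,250,276,302),"top":(370,226,402,254)}
def fg(s):
    h=cv2.cvtColor(s["frame"],cv2.COLOR_RGB2HSV).astype(int); 
    return (((h[...,1]<38)&(h[...,2]<205))|(h[...,2]<115)|((h[...,0]<16)&(h[...,1]>120)))
for n in w:
    a,b,c,d=w[n]; 
    m=fg(S[n])[b:d,a:c]; I=S[n]["frame"][b:d,a:c,::-1]
    cv2.imwrite(f"pics/m1_{n}.png",np.hstack([cv2.resize(I,None,fx=10,fy=10,interpolation=0),cv2.resize(np.dstack([m*255]*3).astype(np.uint8),None,fx=10,fy=10,interpolation=0)]))
obs={n:up(fg(S[n])[w[n][1]:w[n][3],w[n][0]:w[n][2]]) for n in w}
def f(p,names):
    T=Tz(*p[:3]); B=[box(T,-.01,.01,-.01,.01,.046,.13),box(T,-.018,.018,-.018,.018,0,.046)]
    return sum(((sil(S[n],B,w[n])-obs[n])**2).sum() for n in names)/K/K
for names in(["side","top"],["side"],["top"]):
    best=None
    for yaw in np.radians(np.arange(0,90,10)):
        p=np.array([.408,-.295,yaw])
        r=minimize(f,p,args=(names,),method="Nelder-Mead",options=dict(initial_simplex=p+np.array([[0,0,0],[.004,0,0],[0,.004,0],[0,0,.2]]),xatol=1e-5,fatol=1e-3))
        if best is None or r.fun<best.fun: best=r
    print(names,best.x[:2],np.degrees(best.x[2])%90,best.fun)
E
python3 fit1.py
```

```text
['side', 'top'] [ 0.4097 -0.294 ] 11.526820363036336 284.021728515625
['side'] [ 0.4102 -0.2965] 5.39854262717113 237.88473510742188
['top'] [ 0.4081 -0.2935] 24.50188668602569 24.474451065063477
```

```bash
python3 -c "
import cv2,numpy as np
a=cv2.imread('pics/m1_side.png');b=cv2.imread('pics/m1_top.png')
h=np.zeros((a.shape[0]+b.shape[0],max(a.shape[1],b.shape[1]),3),np.uint8);h[:a.shape[0],:a.shape[1]]=a;h[a.shape[0]:,:b.shape[1]]=b;cv2.imwrite('pics/m1.png',cv2.resize(h,None,fx=.7,fy=.7))"
```

```text
(no output)
```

View pics/m1.png

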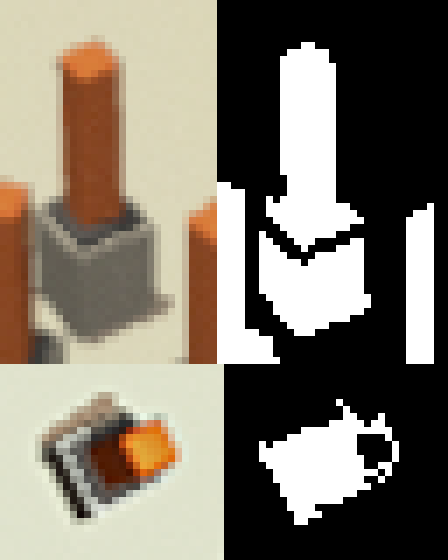

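```bash
python3 - <<'E'
t=open('fit1.py').read()
t=t.replace("for n in w:\n    a,b","""_fg=fg
def fg(s):
    m=cv2.morphologyEx(_fg(s).astype(np.uint8),cv2.MORPH_CLOSE,np.ones((3,3),np.uint8))
    n="side" if s is S["side"] else "top"
    q={"side":(259,277),"top":(386,239)}[n]
    l=cv2.connectedComponents(m,connectivity=4)[1]; m=(l==l[q[1],q[0]]).astype(np.uint8)
    c=cv2.findContours(m,cv2.RETR_EXTERNAL,cv2.CHAIN_APPROX_NONE)[0]; return cv2.drawContours(m*0,c,-1,1,-1)
for n in w:\n    a,b""",1)
open('fit1.py','w').write(t)
E
python3 fit1.py
```

```text
['side', 'top'] [ 0.4088 -0.2938] 23.404402619904292 181.24278259277344
['side'] [ 0.4102 -0.2957] 10.917303255588482 151.38247680664062
['top'] [ 0.4081 -0.2927] 24.488432203898192 22.585126876831055
```

Lever candidates are: top-view pixels (386,239), (412,252), (418,225) and side-view pixels (259,277), (246,295), (277,299). (386,239) top / (259,277) side has the greatest y (−0.294), so it is the farthest left; the close crops show it's an upright lever yawed about 24°. The chamber crops show the hub and tang at top (279,227), and the pointer hanging down beside the red tab at side (273,224).

{"op": "step_arm", "data": {
  "motion": [
    [[29,-21.3,0],[0,0,-43],0],
    [[29,-21.3,0],[0,0,-43],0],
    [[29,-21.3,0],[0,0,-43],0],
    [[29,-21.3,0],[0,0,-43],0],
    [[29,-21.3,0],[0,0,-43],0]
  ]
}}

```text
clock: 0.6
position: [0.3464, -0.3834, 0.2009]
tcp_rot: [0.856, 0.517, 0.0, -0.0]
force: [0.7, -0.4, 0.3]
width: 1.0
```

{"op": "step_arm", "data": {
  "motion": [
    [[10.8,1.3,0],[0,0,-43],0],
    [[10.8,1.3,0],[0,0,-43],0],
    [[10.8,1.3,0],[0,0,-43],0],
    [[10.8,1.3,0],[0,0,-43],0],
    [[10.8,1.3,0],[0,0,-43],0]
  ]
}}

```text
clock: 1.1
position: [0.4082, -0.2949, 0.2009]
tcp_rot: [0.606, 0.796, -0.0, -0.0]
force: [-0.1, -0.5, 0.7]
width: 0.998
```

```bash
cat >> h.py <<'E'
def dl(s,P,yawx=None):
    """shift (cm, tool axes) from measured TCP to world P; toolx yaw"""
    A=R.from_quat(s["tcp_rot"]).as_matrix(); 
    print("toolx yaw",np.degrees(np.arctan2(A[1,0],A[0,0])),"z",A[:,2])
    print("pos",s["position"],"shift cm",(np.asarray(P)-s["position"])@A*100,"F",s["force"],"T",s["ft_torque"],"w",s["width"],"t",s["clock"])
E
python3 - <<'E'
from h import *
from cell import sensors
np.set_printoptions(precision=4,suppress=True)
dl(sensors.sense(),[.4085,-.294,.2])
E
```

```text
toolx yaw 105.43041117903975 z [-0.0008  0.0006 -1.    ]
pos [ 0.4082 -0.2949  0.2009] shift cm [0.0832 0.0503 0.0897] F [-0.1087 -0.487   0.7418] T [ 0.0171 -0.0047  0.0143] w 0.9977830024489851 t 1.1
```

{"op": "step_arm", "data": {
  "motion": [
    [[0.1,0.05,0],[0,0,-8.5],0],
    [[0.1,0.05,3],[0,0,-8.5],0],
    [[0.1,0.05,6],[0,0,-8.5],0],
    [[0.1,0.05,9],[0,0,-8.5],0],
    [[0.1,0.05,11.5],[0,0,-8.5],0]
  ]
}}

```text
clock: 1.6
position: [0.4074, -0.2942, 0.0845]
tcp_rot: [0.549, 0.836, 0.0, -0.001]
force: [0.2, -0.3, -0.3]
width: 1.0
```

Run:
```python
from h import *
from cell import sensors,snapshot
np.set_printoptions(precision=4,suppress=True)
dl(sensors.sense(),[.4085,-.294,.085])
s=snapshot("side");cv2.imwrite("pics/p1.png",cv2.resize(s["frame"][210:330,200:340,::-1],None,fx=5,fy=5,interpolation=2))
```

```text
toolx yaw 113.45762281662802 z [-0.0015  0.0013 -1.    ]
pos [ 0.4074 -0.2942  0.0845] shift cm [-0.0248  0.1127 -0.0551] F [ 0.1722 -0.2726 -0.328 ] T [-0.0292  0.0168  0.0013] w 0.9998604654284367 t 1.6
```

View pics/p1.png

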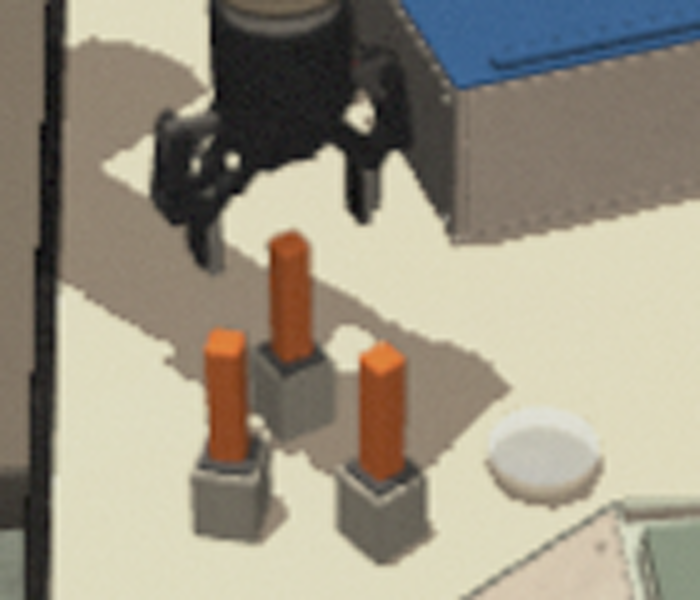

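Run:
```python
from h import *
from cell import sensors,snapshot
np.set_printoptions(precision=4,suppress=True)
st=sensors.sense(); A=R.from_quat(st["tcp_rot"]).as_matrix();p=st["position"]
s=snapshot("side");t=snapshot("top")
w=cloud(s)
for P in (p,p+A[:,1]*.05,p-A[:,1]*.05,[.4085,-.294,.13]): print(P,(proj(s,P)-[200,210])*5, proj(t,P))
for u,v in((205,262),(365,215),(290,240)): print(w[210+v//5,200+u//5])
dl(st,p)
cv2.imwrite("pics/p2.png",cv2.resize(t["frame"][180:300,320:460,::-1],None,fx=5,fy=5,interpolation=2))
```

```text
[ 0.4047 -0.292   0.0806] [277.9584 303.5217] [386.7394 239.8534]
[ 0.4505 -0.2721  0.0804] [356.2364 276.3102] [379.6232 224.2289]
[ 0.3588 -0.3119  0.0808] [197.4294 331.5158] [393.9066 255.5897]
[0.4085, -0.294, 0.13] [282.9728 237.0301] [390.6829 237.4305]
[ 0.365  -0.3165  0.1354]
[ 0.455  -0.2821  0.1326]
[ 0.412  -0.3028  0.1348]
toolx yaw 113.448423843145 z [-0.0071  0.0061 -1.    ]
pos [ 0.4047 -0.292   0.0806] shift cm [0. 0. 0.] F [-1.3189  0.9009 -2.1167] T [-0.003   0.039  -0.0287] w 0.9978450846716785 t 1.65
```

View pics/p2.png

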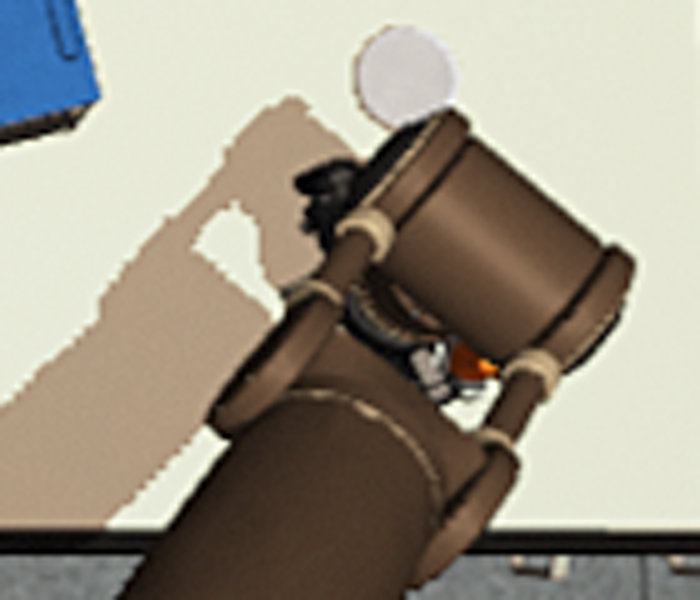

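Run:
```python
from h import *
from cell import sensors,snapshot
np.set_printoptions(precision=4,suppress=True)
s=snapshot("side");st=sensors.sense();dl(st,[.4085,-.294,.085]);print(st["qvel"],st["joints"])
cv2.imwrite("pics/p3.png",cv2.resize(s["frame"][210:330,200:340,::-1],None,fx=5,fy=5,interpolation=2))
```

```text
toolx yaw 113.45098562978775 z [-0.0011  0.001  -1.    ]
pos [ 0.4079 -0.2947  0.0861] shift cm [0.046  0.0811 0.1122] F [ 0.4269  0.054  -0.1519] T [-0.0116  0.0031  0.0327] w 1.0008356662691082 t 1.8
[ 0.0009 -0.0275 -0.0339  0.0008 -0.0055  0.001 ] [-0.7122  0.2252  2.0032  0.      0.9146 -1.1215]
```

View pics/p3.png

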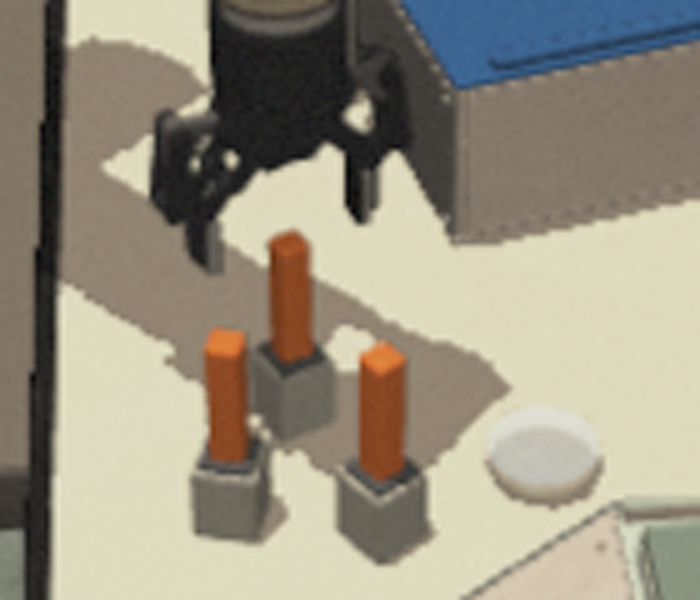

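Run:
```python
from h import *
from cell import sensors,snapshot
np.set_printoptions(precision=3,suppress=True)
s=snapshot("side"); w=cloud(s); f=s["frame"]
for u in (240,241,242,270,272,274):
    for v in range(248,266): 
        if f[v,u].sum()<330: print(u,v,f[v,u],w[v,u])
```

```text
240 248 [39 41 41] [ 0.364 -0.313  0.181]
240 249 [29 28 29] [ 0.364 -0.32   0.183]
240 250 [31 29 32] [ 0.364 -0.322  0.181]
240 251 [39 40 37] [ 0.364 -0.327  0.181]
240 252 [33 33 32] [ 0.364 -0.328  0.179]
240 253 [34 35 35] [ 0.364 -0.323  0.172]
240 254 [33 30 33] [ 0.363 -0.322  0.167]
240 255 [36 36 35] [ 0.363 -0.32   0.162]
240 256 [36 34 36] [ 0.363 -0.323  0.161]
240 257 [35 34 34] [ 0.363 -0.325  0.16 ]
240 258 [29 29 31] [ 0.363 -0.319  0.151]
240 259 [25 25 24] [ 0.363 -0.328  0.155]
240 260 [36 38 35] [ 0.363 -0.322  0.147]
240 261 [32 31 28] [ 0.362 -0.32   0.142]
240 262 [49 45 42] [ 0.362 -0.324  0.142]
240 263 [97 88 77] [ 0.362 -0.158  0.001]
241 248 [57 56 50] [ 0.367 -0.31   0.179]
241 249 [34 33 34] [ 0.367 -0.32   0.183]
241 250 [35 34 30] [ 0.367 -0.324  0.183]
241 251 [28 27 27] [ 0.366 -0.325  0.18 ]
241 252 [31 31 31] [ 0.366 -0.326  0.177]
241 253 [30 32 29] [ 0.366 -0.325  0.173]
241 254 [44 41 40] [ 0.366 -0.325  0.17 ]
241 255 [50 49 45] [ 0.366 -0.32   0.162]
241 256 [55 53 50] [ 0.366 -0.325  0.163]
241 257 [50 49 47] [ 0.366 -0.32   0.156]
241 258 
[... 938 characters left out ...]
[ 0.367 -0.318  0.129]
270 248 [22 19 16] [ 0.448 -0.271  0.142]
270 249 [22 23 20] [ 0.447 -0.272  0.139]
270 250 [19 19 19] [ 0.448 -0.27   0.135]
270 251 [27 29 27] [ 0.447 -0.272  0.132]
270 252 [92 89 77] [ 0.459 -0.114  0.004]
272 248 [41 39 39] [ 0.452 -0.288  0.155]
272 249 [38 37 34] [ 0.452 -0.286  0.15 ]
272 250 [36 34 32] [ 0.452 -0.289  0.149]
272 251 [34 34 32] [ 0.452 -0.285  0.142]
272 252 [35 32 31] [ 0.452 -0.284  0.138]
272 253 [35 33 33] [ 0.452 -0.284  0.135]
272 254 [111 108  94] [ 0.452 -0.284  0.131]
274 248 [91 86 79] [ 0.458 -0.286  0.154]
274 249 [91 87 80] [ 0.458 -0.281  0.146]
274 250 [89 85 79] [ 0.457 -0.289  0.149]
274 251 [113 107  96] [ 0.458 -0.284  0.141]
```

Run:
```python
from h import *
from cell import sensors,snapshot
np.set_printoptions(precision=3,suppress=True)
s=dict(np.load("side0.npz")); w=cloud(s); 
print(proj(s,[.2033,-.59,.2]))
m=np.hypot(w[...,0]-.2033,w[...,1]+.59)<.09; m&=(w[...,2]>.12)&(w[...,2]<.5)
p=w[m]; print(np.sort(p[:,2])[:20]); q=p[p[:,2]<.24]; print(q[::4])
s=snapshot("side"); w=cloud(s); m=np.hypot(w[...,0]-.408,w[...,1]+.295)<.09; m&=(w[...,2]>.137)&(w[...,2]<.5);p=w[m];print(np.sort(p[:,2])[:20])
for i in range(3): st=sensors.sense(); print(st["position"],st["clock"],st["joints"])
```

```text
[169.41  323.308]
[0.244 0.245 0.246 0.247 0.247 0.249 0.249 0.25  0.25  0.25  0.251 0.251
 0.251 0.251 0.251 0.252 0.252 0.252 0.252 0.252]
[]
[0.137 0.137 0.138 0.139 0.139 0.139 0.139 0.139 0.14  0.14  0.14  0.14
 0.14  0.141 0.141 0.141 0.142 0.142 0.142 0.143]
[ 0.409 -0.296  0.088] 1.9 [-0.712  0.223  2.001 -0.     0.914 -1.122]
[ 0.409 -0.296  0.088] 1.9 [-0.712  0.223  2.001 -0.     0.914 -1.122]
[ 0.409 -0.296  0.088] 1.9 [-0.712  0.223  2.001 -0.     0.914 -1.122]
```

{"op": "step_arm", "data": {
  "motion": [
    [[0,0,-4],[0,0,0],0],
    [[0,0,-8],[0,0,0],0.5],
    [[0,0,-8],[0,0,0],0.77],
    [[0,0,-8],[0,0,0],0.77],
    [[0,0,-8],[0,0,0],0.77]
  ]
}}

```text
clock: 2.4
position: [0.408, -0.2947, 0.1664]
tcp_rot: [0.549, 0.836, 0.0, -0.0]
force: [-0.8, -0.6, -0.1]
width: 0.33
```

```bash
cat > look.py <<'E'
import sys
from h import *
from cell import sensors,snapshot
np.set_printoptions(precision=4,suppress=True)
n,u0,v0,u1,v1,out=sys.argv[1],*map(int,sys.argv[2:6]),sys.argv[6]
s=snapshot(n); np.savez("last_"+n+".npz",**s)
st=sensors.sense(); dl(st,st["position"])
k=min(800/(u1-u0),600/(v1-v0))
cv2.imwrite("pics/"+out,cv2.resize(s["frame"][v0:v1,u0:u1,::-1],None,fx=k,fy=k,interpolation=2))
P=st["position"]; print("TCP px",proj(s,P),"crop",(proj(s,P)-[u0,v0])*k)
E
python3 look.py side 200 180 340 300 p4.png
```

```text
toolx yaw 113.45305487655881 z [-0.0013  0.0011 -1.    ]
pos [ 0.4076 -0.2944  0.1656] shift cm [0. 0. 0.] F [ 0.7848 -0.1813  0.1296] T [0.0205 0.0254 0.0497] w 0.2432376606175122 t 2.45
TCP px [255.9611 247.323 ] crop [279.8057 336.615 ]
```

View pics/p4.png

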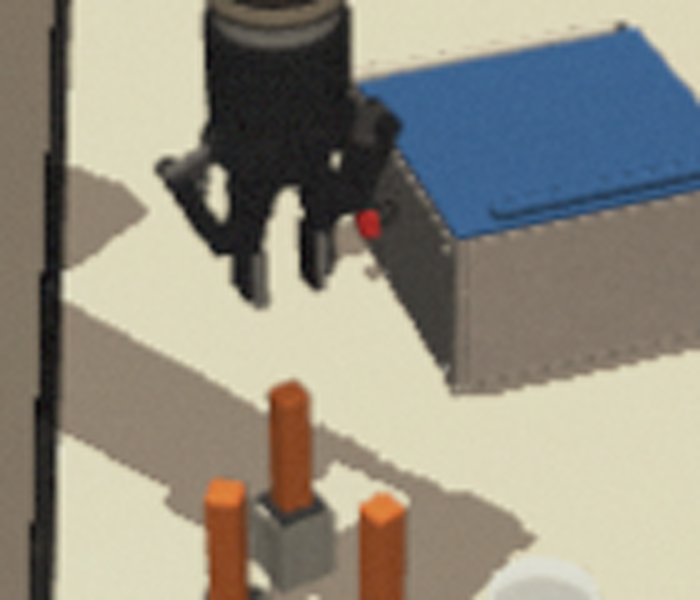

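Run:
```python
from h import *
np.set_printoptions(precision=3,suppress=True)
s=dict(np.load("last_side.npz")); w=cloud(s); f=s["frame"].astype(int)
m=(f.sum(2)<300)&(w[...,2]>.15)&(w[...,2]<.24); v,u=np.nonzero(m)
for vv in range(226,243): 
    us=u[v==vv]; print(vv,us.min() if len(us) else 0,us.max() if len(us) else 0,np.nanmedian(w[vv,us[us<258]],0) if (us<258).any() else '',np.nanmedian(w[vv,us[us>=258]],0) if (us>=258).any() else '')
```

```text
226 260 494  [ 1.04  -0.29   0.211]
227 260 494  [ 1.04  -0.292  0.213]
228 260 496  [ 1.039 -0.296  0.216]
229 260 496  [ 1.04  -0.296  0.213]
230 246 497 [ 0.389 -0.312  0.238] [ 1.04  -0.298  0.213]
231 246 499 [ 0.39  -0.31   0.233] [ 1.039 -0.298  0.211]
232 247 498 [ 0.391 -0.311  0.23 ] [ 1.039 -0.314  0.209]
233 247 499 [ 0.391 -0.311  0.227] [ 1.039 -0.324  0.208]
234 247 501 [ 0.391 -0.31   0.223] [ 1.039 -0.33   0.207]
235 247 502 [ 0.391 -0.312  0.221] [ 1.04  -0.334  0.203]
236 247 502 [ 0.391 -0.311  0.218] [ 1.04  -0.346  0.205]
237 247 502 [ 0.391 -0.31   0.213] [ 1.04  -0.348  0.199]
238 248 503 [ 0.392 -0.309  0.209] [ 1.04  -0.362  0.205]
239 249 503 [ 0.393 -0.31   0.207] [ 1.04  -0.361  0.2  ]
240 251 505 [ 0.396 -0.311  0.204] [ 1.04  -0.368  0.202]
241 482 505  [ 1.041 -0.366  0.197]
242 482 506  [ 1.04  -0.378  0.203]
```

{"op": "step_arm", "data": {
  "motion": [
    [[0,0,0],[0,0,0],0.2],
    [[0,0,0],[0,0,0],0.2],
    [[0,0,0],[0,0,0],0.2],
    [[0,0,2],[0,0,0],0.2],
    [[0,0,4],[0,0,0],0.2]
  ]
}}

```text
clock: 2.95
position: [0.4089, -0.2956, 0.1264]
tcp_rot: [0.549, 0.836, -0.0, 0.001]
force: [1.3, 0.0, 0.2]
width: 0.802
```

{"op": "step_arm", "data": {
  "motion": [
    [[0,0,2],[0,0,0],0.2],
    [[0,0,4],[0,0,0],0.2],
    [[0,0,5.6],[0,0,0],0.2],
    [[0,0,5.6],[0,0,0],0.2],
    [[0,0,5.6],[0,0,0],0.2]
  ]
}}

```text
clock: 3.45
position: [0.4081, -0.2949, 0.0702]
tcp_rot: [0.549, 0.836, 0.0, -0.0]
force: [0.6, -0.4, 0.1]
width: 0.8
```

```bash
python3 look.py side 200 210 340 315 p5.png
```

```text
toolx yaw 113.45351503042173 z [ 0.0006 -0.0005 -1.    ]
pos [ 0.4088 -0.2954  0.0709] shift cm [0. 0. 0.] F [0.7445 0.281  0.4523] T [ 0.0387 -0.0226 -0.002 ] w 0.8024095062284141 t 3.5
TCP px [257.1864 274.0364] crop [326.7795 365.9223]
```

View pics/p5.png

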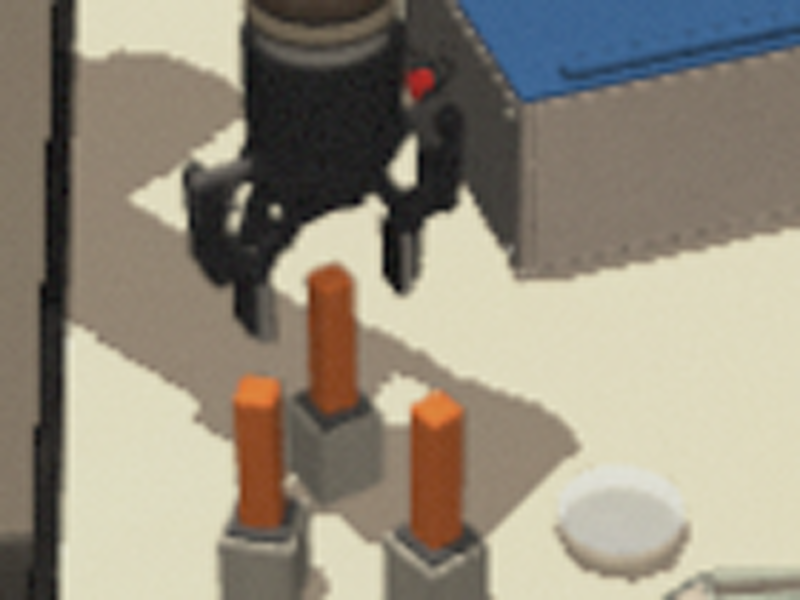

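{"op": "step_arm", "data": {
  "motion": [
    [[0,0,0.4],[0,0,0],0.2],
    [[0,0,0.8],[0,0,0],0.2],
    [[0,0,0.8],[0,0,0],0.5],
    [[0,0,0.8],[0,0,0],0.6],
    [[0,0,0.8],[0,0,0],0.7]
  ]
}}

```text
clock: 4.0
position: [0.4084, -0.2951, 0.0625]
tcp_rot: [0.549, 0.836, -0.0, 0.0]
force: [0.5, 0.6, -0.0]
width: 0.31
```

{"op": "step_arm", "data": {
  "motion": [
    [[0,0,0],[0,0,0],0.85],
    [[0,0,0],[0,0,0],1],
    [[0,0,0],[0,0,0],1],
    [[0,0,0],[0,0,0],1],
    [[0,0,0],[0,0,0],1]
  ]
}}

```text
clock: 4.5
position: [0.4086, -0.2953, 0.0627]
tcp_rot: [0.549, 0.836, -0.0, 0.0]
force: [0.3, 0.3, 1.6]
width: 0.224
```

```bash
python3 look.py side 200 210 340 315 p6.png
```

```text
toolx yaw 113.4554375950343 z [ 0.0007 -0.0005 -1.    ]
pos [ 0.4087 -0.2953  0.0627] shift cm [0. 0. 0.] F [ 0.1282 -0.1921  3.4176] T [ 0.0223 -0.0198  0.016 ] w 0.22620560791532338 t 4.55
TCP px [257.2123 276.2194] crop [326.9276 378.3965]
```

View pics/p6.png

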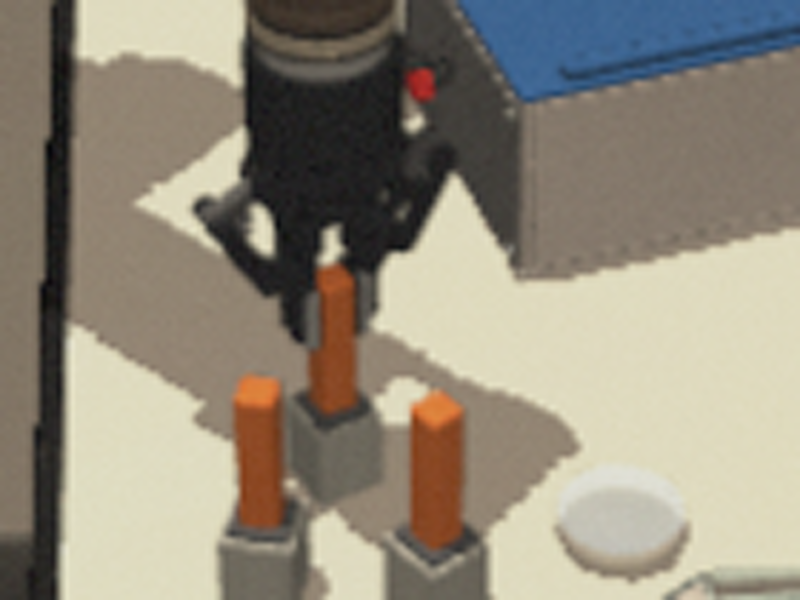

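{"op": "step_arm", "data": {
  "motion": [
    [[0,0,-1],[0,0,0],1],
    [[0,0,-4],[0,0,0],1],
    [[0,0,-8.5],[0,0,0],1],
    [[0,0,-13],[0,0,0],1],
    [[0,0,-17.5],[0,0,0],1]
  ]
}}

```text
clock: 5.05
position: [0.4074, -0.2943, 0.2388]
tcp_rot: [0.549, 0.836, 0.0, -0.001]
force: [0.6, -0.5, -1.0]
width: 0.23
```

{"op": "step_arm", "data": {
  "motion": [
    [[0,0,-2],[0,0,0],1],
    [[0,0,-3],[0,0,0],1],
    [[0,0,-3],[0,0,0],1]
  ]
}}

```text
clock: 5.35
position: [0.4085, -0.2953, 0.2685]
tcp_rot: [0.549, 0.836, -0.0, 0.001]
force: [0.0, -0.7, -1.3]
width: 0.227
```

```bash
python3 look.py side 200 150 340 255 p7.png
python3 - <<'E'
from h import *
from cell import sensors
dl(sensors.sense(),[.4346,.0247,.268])
E
```

```text
toolx yaw 113.45367317614065 z [-0.0009  0.0008 -1.    ]
pos [ 0.4078 -0.2946  0.2667] shift cm [0. 0. 0.] F [ 0.3119  0.9127 -1.338 ] T [ 0.0289  0.0139 -0.0299] w 0.22906437410569266 t 5.4
TCP px [255.151  216.8177] crop [315.1488 381.8157]
toolx yaw 113.45367317614065 z [-9.00384590e-04  7.70650075e-04 -9.99999298e-01]
pos [ 0.40776688 -0.29459615  0.26672477] shift cm [28.22380149 15.16979395 -0.10533214] F [ 0.31194916  0.91272478 -1.33798071] T [ 0.02893429  0.01385717 -0.02992389] w 0.22906437410569266 t 5.4
```

View pics/p7.png

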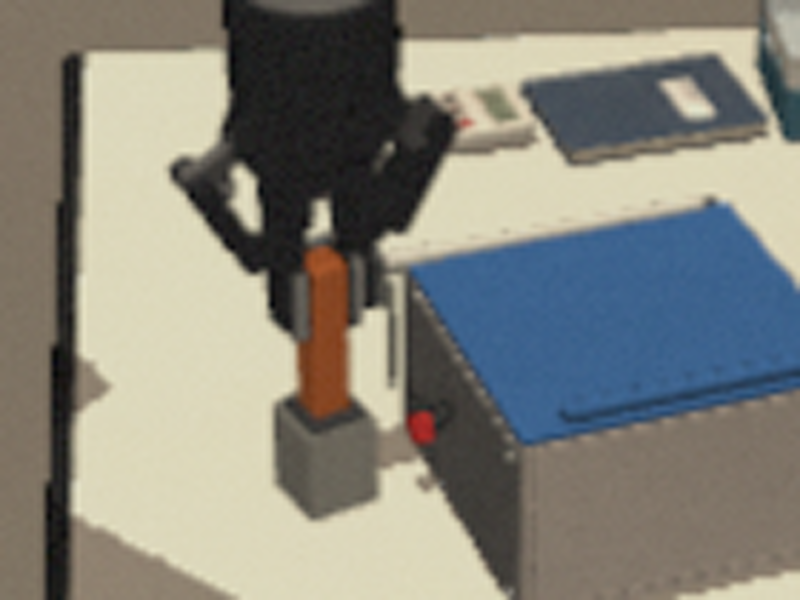

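{"op": "step_arm", "data": {
  "motion": [
    [[3,1.5,0],[0,0,2],1],
    [[7,3.7,0],[0,0,4],1],
    [[11,5.9,0],[0,0,6],1],
    [[15,8,0],[0,0,8.9],1],
    [[19,10.2,0],[0,0,8.9],1]
  ]
}}

```text
clock: 5.9
position: [0.4242, -0.078, 0.2645]
tcp_rot: [0.613, 0.79, -0.001, -0.003]
force: [1.9, -0.2, -0.7]
width: 0.232
```

Run:
```python
from h import *
from cell import sensors
dl(sensors.sense(),[.4346,.0247,.268])
```

```text
toolx yaw 104.45347036885809 z [-0.00511031  0.00162458 -0.99998562]
pos [ 0.424194   -0.07804539  0.26451525] shift cm [ 9.69058235  3.57063103 -0.33709591] F [ 1.85484695 -0.19416412 -0.710741  ] T [ 0.02354241 -0.06850703 -0.06135285] w 0.23240196413758887 t 5.9
```

{"op": "step_arm", "data": {
  "motion": [
    [[3,1.1,0],[0,0,0],1],
    [[6,2.2,0],[0,0,0],1],
    [[8.5,3.1,0],[0,0,0],1],
    [[9.6,3.5,0],[0,0,0],1],
    [[9.6,3.5,0],[0,0,0],1]
  ]
}}

```text
clock: 6.4
position: [0.4347, 0.0225, 0.2654]
tcp_rot: [0.611, 0.792, -0.001, -0.002]
force: [0.4, -0.9, -1.7]
width: 0.229
```

```bash
python3 look.py side 210 130 330 220 p8.png; python3 look.py top 240 180 340 255 p9.png;  python3 - <<'E'
from h import *
from cell import sensors
dl(sensors.sense(),[.4346,.0247,.268])
E
```

```text
toolx yaw 104.64311276684538 z [-0.0033 -0.0008 -1.    ]
pos [0.435  0.0215 0.2658] shift cm [0. 0. 0.] F [ 0.04    0.1709 -1.7372] T [-0.0445  0.0409 -0.0344] w 0.2282613805605151 t 6.45
TCP px [258.4475 159.5749] crop [322.9832 197.1657]
toolx yaw 104.57352093097944 z [-0.0025 -0.0009 -1.    ]
pos [0.4353 0.0209 0.2662] shift cm [0. 0. 0.] F [-0.5413 -0.4901 -1.6742] T [-0.026  -0.0356 -0.0532] w 0.23142317064945767 t 6.5
TCP px [279.0916 223.464 ] crop [312.7331 347.7119]
toolx yaw 104.57352093097944 z [-2.48236211e-03 -8.86687625e-04 -9.99996526e-01]
pos [0.43528444 0.0209397  0.26619285] shift cm [ 0.38111132  0.0279013  -0.18087825] F [-0.54126648 -0.49005013 -1.67420408] T [-0.02600465 -0.03562357 -0.05319706] w 0.23142317064945767 t 6.5
```

View pics/p8.png

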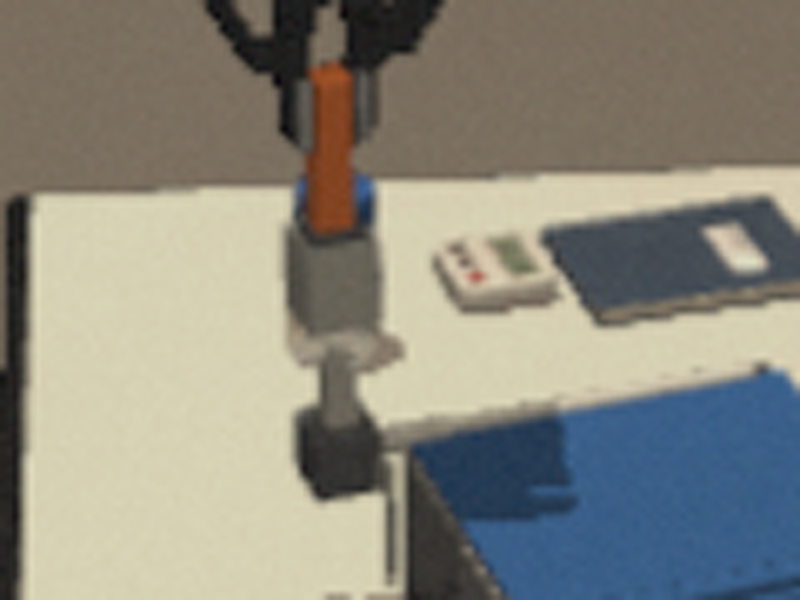

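View pics/p9.png

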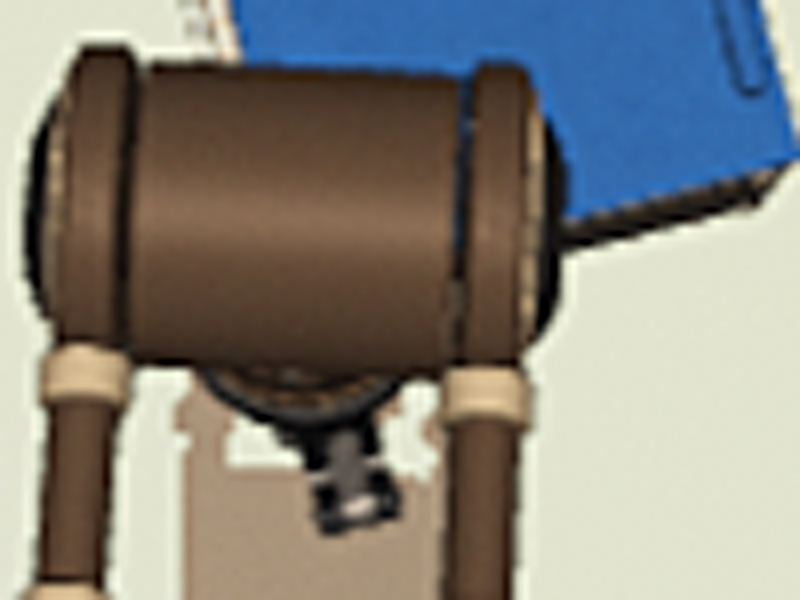

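```bash
cat > rel.py <<'E'
from h import *
np.set_printoptions(precision=4,suppress=True)
YAW=np.radians(14.57); C=np.array([[np.cos(YAW),np.sin(YAW)],[-np.sin(YAW),np.cos(YAW)]])
s=dict(np.load("last_side.npz")); w=cloud(s); f=s["frame"].astype(int)
for name,(u0,v0,u1,v1) in dict(hub=(258,194,266,203),tang=(259,185,262,190),socket=(258,168,266,179),grip=(259,144,262,162)).items():
    p=w[v0:v1,u0:u1].reshape(-1,3); p=p[~np.isnan(p[:,0])]
    q=np.c_[p[:,:2]@C.T,p[:,2]]
    print(name,len(q),"med",np.median(q,0),"std",q.std(0),"mean rgb",f[v0:v1,u0:u1].reshape(-1,3).mean(0))
I=s["frame"][:,:,::-1]
# horizontal profiles
for v in (196,199,186,188,172,176,150,156,160): print(v,f[v,248:274].sum(1)//3)
E
python3 rel.py
```

```text
hub 71 med [ 0.429  -0.105   0.1326] std [0.0078 0.0035 0.0097] mean rgb [54.3333 53.0556 50.8472]
tang 15 med [ 0.4269 -0.0964  0.1689] std [0.0026 0.0037 0.0052] mean rgb [102.8667  98.1333  87.    ]
socket 88 med [ 0.4297 -0.107   0.2269] std [0.0076 0.0028 0.0116] mean rgb [103.2841  98.4091  87.375 ]
grip 53 med [ 0.429  -0.0989  0.2961] std [0.003  0.0035 0.0181] mean rgb [130.7407  67.5556  33.463 ]
196 [200 203 203 201 202 178 105  44  49  55  58  50  55  52  55  53  52  52
  54  86 114 110 107  97  83  79]
199 [203 201 202 201 200 188 128  42  41  42  49  49  50  53  50  53  47  51
  64  87 129 168 141  66  76  68]
186 [200 202 202 201 200 201 200 202 201 168  81  94  94  96 100 139 183 185
 189 202 201 201 201 201 202 201]
188 [201 203 201 200 200 201 201 200 200 172  82  96  98  98 101 148 201 200
 202 202 202 202 200 202 201 200]
172 [201 201 201 198 168  80  72  76  89  95  97  96  96  96 100  98  94  93
 101 149 201 200 201 200 200 200]
176 [201 200 200 201 176 110  77  76  86  96  96  97  94  97  96  96  97  94
 104 156 199 202 202 201 200 200]
150 [112 111 110 105  79  28  49  81  81  62  80  79  76  78  68  56  75  87
 110 110 107 108 108 111 112 109]
156 [110 109 110 112 109 110 101  77  67  72  76  76  76  77  81  86  98  97
 111 108 110 111 108 111 109 110]
160 [201 200 201 200 200 181 105  63  62  70  74  78  75  72  76  75  65  67
 138 199 201 200 199 200 200 199]
```

```bash
cat > px.py <<'E'
from h import *
YAW=np.radians(14.57); Cw=np.array([[np.cos(YAW),-np.sin(YAW)],[np.sin(YAW),np.cos(YAW)]])
def edges(s,xp,yp,hw,z):
    P=np.array([[*(Cw@[xp+a*hw,yp+b*hw]),z] for a in(-1,1) for b in(-1,1)]); u=proj(s,P); return u[:,0].min(),u[:,0].max(),u[:,1].mean()
def solve(s,lo,hi,yp,hw,z):
    from scipy.optimize import brentq
    x=brentq(lambda x: sum(edges(s,x,yp,hw,z)[:2])-lo-hi,.35,.5); return x,edges(s,x,yp,hw,z)
if __name__=="__main__":
    s=dict(np.load("last_side.npz"))
    print("tang",solve(s,257.2,263.05,-.087,.008,.164))
    print("hub",solve(s,253.75,266.6,-.087,.018,.13))
    print("socket",solve(s,252.23,266.97,-.089,.018,.225))
E
python3 px.py
```

```text
tang (0.4304281419384749, (np.float64(257.01176473450846), np.float64(263.23823526549154), np.float64(186.92553990664877)))
hub (0.4298319356580428, (np.float64(253.24680645119687), np.float64(267.1031935488032), np.float64(195.84817520438014)))
socket (0.42912305093128833, (np.float64(252.44595706365925), np.float64(266.7540429363408), np.float64(170.88587044153022)))
```

{"op": "step_arm", "data": {
  "motion": [
    [[0.15,0.12,0],[0,0,0],1],
    [[0.15,0.12,0],[0,0,0],1],
    [[0.15,0.12,0],[0,0,0],1],
    [[0.15,0.12,0],[0,0,0],1]
  ]
}}

```text
clock: 6.9
position: [0.4368, 0.0228, 0.2674]
tcp_rot: [0.612, 0.791, 0.0, 0.0]
force: [0.2, 0.2, -1.3]
width: 0.229
```

```bash
python3 look.py side 210 130 330 220 p10.png;python3 rel.py; python3 look.py side 210 130 330 220 p10.png;python3 rel.py
```

```text
toolx yaw 104.51024267084945 z [ 0.0002 -0.0001 -1.    ]
pos [0.4368 0.0229 0.2675] shift cm [0. 0. 0.] F [ 0.0082 -0.6376 -0.6287] T [ 0.0337  0.0062 -0.0188] w 0.22462202581048377 t 6.95
TCP px [258.9934 158.8616] crop [326.6228 192.4104]
hub 72 med [ 0.4298 -0.1047  0.1336] std [0.0079 0.0037 0.0093] mean rgb [54.2639 52.8194 50.7639]
tang 15 med [ 0.428  -0.0935  0.1679] std [0.0034 0.0038 0.0059] mean rgb [103.3333  98.4667  87.0667]
socket 88 med [ 0.4295 -0.1074  0.2271] std [0.0078 0.0031 0.0114] mean rgb [103.4659  98.6136  87.4886]
grip 53 med [ 0.4289 -0.0985  0.2943] std [0.003  0.0032 0.0172] mean rgb [130.7963  67.3704  33.0741]
196 [203 202 201 200 202 180 105  39  44  52  57  54  58  53  54  55  53  51
  53  90 113 108 107  98  83  81]
199 [201 200 201 202 203 188 129  43  40  41  45  46  49  49  50  48  49  50
  65  90 130 168 141  64  78  71]
186 [200 202 201 201 202 201 202 201 202 167  83  96  97  96 100 138 184 183
 189 200 200 202 201 202 201 200]
188 [202 203 201 202 202 202 202 201 201 171  82  98  95  96  98 149 201 202
 200 202 201 200 203 201 200 202]
172 [
[... 1497 characters left out ...]

 189 199 201 201 203 200 200 201]
188 [202 202 201 201 201 201 202 200 202 172  82  94  94  97 102 151 200 200
 199 202 200 202 201 202 200 200]
172 [201 200 201 202 182 122  80  75  80  94  95  96  93  95  98  96  93  97
  95 145 201 201 199 201 200 199]
176 [200 198 200 201 186 139 105  71  79  94 100  94  95  95  98  97  94  94
  94 130 186 200 198 201 201 200]
150 [106 107 109 113 111  91  39  69  84  77  67  77  75  76  78  64  49  87
 109 110 109 111 107 109 111 109]
156 [110 109 110 111 109 111 100  86  88  67  74  78  77  80  78  92  98  92
 109 110 109 109 109 110 107 109]
160 [201 202 199 199 200 178 108  57  71  62  71  79  78  76  73  80  66  67
 139 201 201 200 199 199 199 200]
```

```bash
cat > prof.py <<'E'
from h import *
s=dict(np.load("last_side.npz")); f=s["frame"].astype(float)
def edge(v,bgL,bgR,lo,hi):
    r=f[v].sum(1)/3
    # coverage-based: body value from middle
    c=(lo+hi)//2; L=r[lo+3:lo+5].mean(); Rr=r[hi-5:hi-3].mean()
    el=c-.5-np.clip((bgL-r[lo-2:c])/(bgL-L),0,1).sum(); eh=c-.5+np.clip((bgR-r[c:hi+3])/(bgR-Rr),0,1).sum()
    return el,eh
for v in list(range(164,179)): print(v,"sock",np.round(edge(v,201,201,253,267),2),round(sum(edge(v,201,201,253,267))/2,2))
for v in range(183,191): print(v,"tang",np.round(edge(v,201,201,257,263),2))
E
python3 prof.py; python3 look.py side 245 140 275 205 p11.png
```

```text
164 sock [253.4  266.15] 259.77
165 sock [253.19 266.39] 259.79
166 sock [252.81 266.94] 259.88
167 sock [252.62 266.97] 259.79
168 sock [252.78 266.98] 259.88
169 sock [252.86 267.01] 259.93
170 sock [252.79 267.  ] 259.89
171 sock [252.83 267.07] 259.95
172 sock [252.85 267.03] 259.94
173 sock [252.87 267.02] 259.94
174 sock [252.91 267.03] 259.97
175 sock [252.94 267.22] 260.08
176 sock [253.25 267.33] 260.29
177 sock [253.35 267.32] 260.33
178 sock [253.48 266.63] 260.05
183 tang [255.85 264.63]
184 tang [255.35 264.2 ]
185 tang [256.77 264.56]
186 tang [257.19 263.08]
187 tang [257.22 262.73]
188 tang [257.22 262.7 ]
189 tang [257.21 262.96]
190 tang [256.43 263.59]
toolx yaw 104.5335720333643 z [ 0.0002 -0.     -1.    ]
pos [0.4368 0.0231 0.2675] shift cm [0. 0. 0.] F [ 0.1389  0.1662 -1.5358] T [-0.0357  0.0111  0.0167] w 0.22891512690187407 t 7.05
TCP px [258.9926 158.8263] crop [129.1627 173.7809]
```

View pics/p11.png

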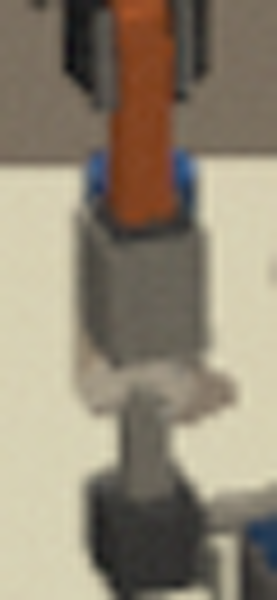

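{"op": "step_arm", "data": {
  "motion": [
    [[0.18,0.04,0],[0,0,0],1],
    [[0.18,0.04,0.5],[0,0,0],1],
    [[0.18,0.04,1],[0,0,0],1],
    [[0.18,0.04,1.5],[0,0,0],1],
    [[0.18,0.04,1.5],[0,0,0],1]
  ]
}}

```text
clock: 7.55
position: [0.4358, 0.0252, 0.2511]
tcp_rot: [0.612, 0.791, -0.001, -0.001]
force: [-1.3, 0.1, -2.4]
width: 0.226
```

```bash
python3 look.py side 245 140 275 205 p12.png; python3 rel.py|head -4
```

```text
toolx yaw 104.55814122903031 z [-0.0016  0.     -1.    ]
pos [0.4361 0.0252 0.2516] shift cm [0. 0. 0.] F [ 0.2501 -0.4883 -0.8884] T [-0.0188 -0.036   0.0335] w 0.22640902659419448 t 7.6
TCP px [258.8307 162.9931] crop [127.6677 212.2441]
hub 71 med [ 0.4296 -0.1046  0.1325] std [0.0077 0.0035 0.0091] mean rgb [54.0694 52.6667 50.4444]
tang 15 med [ 0.4273 -0.0965  0.1702] std [0.0028 0.003  0.0055] mean rgb [103.6     99.0667  87.4667]
socket 86 med [ 0.4304 -0.1036  0.226 ] std [0.0074 0.0037 0.011 ] mean rgb [96.6136 90.5455 80.6477]
grip 54 med [ 0.4299 -0.0951  0.2944] std [0.0028 0.0036 0.0173] mean rgb [134.3148  68.9815  33.963 ]
```

View pics/p12.png

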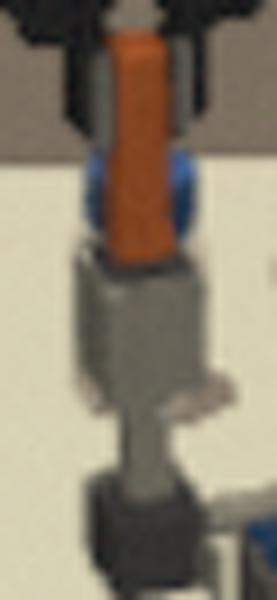

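```bash
sed -i 's/socket=(258,168,266,179),grip=(259,144,262,162)/socket=(258,172,266,182),grip=(259,149,262,166)/' rel.py; for i in 1 2; do python3 look.py side 245 140 275 205 p13.png; python3 rel.py|head -4; done; sed -i 's/range(164,179)/range(170,182)/' prof.py; python3 prof.py|grep -v tang; python3 -c "
from px import *
s=dict(np.load('last_side.npz'));print(edges(s,.4304,-.087,.018,.207), edges(s,.4304,-.087,.018,.21))"
```

```text
toolx yaw 104.55641726256297 z [-0.0008  0.     -1.    ]
pos [0.4365 0.0252 0.252 ] shift cm [0. 0. 0.] F [ 0.4833 -0.206  -0.7534] T [ 0.0017  0.0125 -0.0521] w 0.22843958229338568 t 7.65
TCP px [258.9411 162.8725] crop [128.6875 211.1308]
hub 72 med [ 0.4283 -0.1052  0.1339] std [0.0076 0.0036 0.0096] mean rgb [54.4722 52.7778 50.6528]
tang 15 med [ 0.4263 -0.0981  0.1714] std [0.0034 0.0037 0.0055] mean rgb [103.2     98.3333  87.5333]
socket 80 med [ 0.4305 -0.1056  0.213 ] std [0.0077 0.0034 0.0105] mean rgb [102.875  98.35   87.6  ]
grip 51 med [ 0.4291 -0.0974  0.2773] std [0.0028 0.0028 0.017 ] mean rgb [131.2157  67.902   33.7451]
toolx yaw 104.55590066927351 z [-0.0001  0.     -1.    ]
pos [0.4367 0.0252 0.2523] shift cm [0. 0. 0.] F [ 0.1996 -0.3028 -0.5278] T [ 0.0235  0.006  -0.0269] w 0.23110001981001846 t 7.7
TCP px [259.0152 162.7873] crop [129.3707 210.3446]
hub 72 med [ 0.4287 -0.1048  0.1329] std [0.0078 0.0033 0.01  ] mean rgb [53.9583 52.6111 50.4722]
tang 14 med [ 0.4281 -0.0937  0.1684] std [0.0028 0.003  0.0058] mean rgb [103.6667  98.8667  88.0667]
socket 80 med [ 0.4303 -0.1043  0.2124] std [0.0078 0.0028 0.0103] mean rgb [103.15    98.5125  87.4375]
grip 51 med [ 0.4288 -0.097   0.2777] std [0.003  0.0036 0.0173] mean rgb [130.6471  67.2353  33.2941]
170 sock [252.69 266.83] 259.76
171 sock [252.57 267.  ] 259.79
172 sock [252.74 267.04] 259.89
173 sock [252.86 266.98] 259.92
174 sock [252.79 267.04] 259.91
175 sock [252.79 267.02] 259.9
176 sock [252.83 267.04] 259.93
177 sock [252.81 266.99] 259.9
178 sock [252.84 266.98] 259.91
179 sock [253.07 267.05] 260.06
180 sock [253.38 268.05] 260.71
181 sock [253.68 268.75] 261.22
(np.float64(252.79038530023968), np.float64(266.9988116694184), np.float64(175.44204662229686)) (np.float64(252.76554534513423), np.float64(266.9880364004133), np.float64(174.62697712568382))
```

{"op": "step_arm", "data": {
  "motion": [
    [[0,0,0.3],[0,0,0],1],
    [[0,0,0.6],[0,0,0],1],
    [[0,0,0.9],[0,0,0],1],
    [[0,0,1.2],[0,0,0],1],
    [[0,0,1.2],[0,0,0],1]
  ]
}}

```text
clock: 8.2
position: [0.4363, 0.0252, 0.2397]
tcp_rot: [0.612, 0.791, -0.0, -0.0]
force: [0.0, 0.0, -1.7]
width: 0.226
```

```bash
python3 look.py side 245 140 275 205 p14.png
```

```text
toolx yaw 104.55551222910636 z [-0.0007  0.0001 -1.    ]
pos [0.4365 0.0252 0.24  ] shift cm [0. 0. 0.] F [-0.0117 -0.0434 -1.3837] T [-0.02   -0.0002  0.0386] w 0.22344228570915425 t 8.25
TCP px [259.017  166.2058] crop [129.3873 241.8996]
```

Pilot entered with no force. I'll continue down.

{"op": "step_arm", "data": {
  "motion": [
    [[0,0,0.3],[0,0,0],1],
    [[0,0,0.6],[0,0,0],1],
    [[0,0,0.9],[0,0,0],1],
    [[0,0,0.9],[0,0,0],1]
  ]
}}

```text
clock: 8.65
position: [0.4364, 0.0251, 0.2308]
tcp_rot: [0.612, 0.791, -0.0, -0.0]
force: [-0.0, 0.3, -0.7]
width: 0.229
```

```bash
python3 look.py side 245 140 275 205 p14.png
```

```text
toolx yaw 104.55303649646781 z [-0.0007 -0.0002 -1.    ]
pos [0.4365 0.0251 0.231 ] shift cm [0. 0. 0.] F [ 0.3272 -0.6368 -0.8036] T [-0.0488  0.0626 -0.0133] w 0.22953714219292531 t 8.7
TCP px [259.0812 168.7167] crop [129.9806 265.0774]
```

View pics/p14.png

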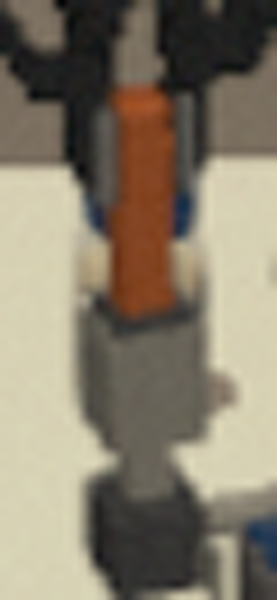

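{"op": "step_arm", "data": {
  "motion": [
    [[0,0,0.4],[0,0,0],1],
    [[0,0,0.8],[0,0,0],1],
    [[0,0,1.2],[0,0,0],1],
    [[0,0,1.6],[0,0,0],1],
    [[0,0,1.6],[0,0,0],1]
  ]
}}

```text
clock: 9.2
position: [0.4363, 0.0251, 0.2146]
tcp_rot: [0.612, 0.791, -0.0, -0.0]
force: [0.3, -1.1, -0.2]
width: 0.228
```

{"op": "step_arm", "data": {
  "motion": [
    [[0,0,0.2],[0,0,0],1],
    [[0,0,0.4],[0,0,0],1],
    [[0,0,0.6],[0,0,0],1],
    [[0,0,0.7],[0,0,0],1],
    [[0,0,0.7],[0,0,0],1]
  ]
}}

```text
clock: 9.7
position: [0.4366, 0.0251, 0.2082]
tcp_rot: [0.612, 0.791, -0.0, -0.0]
force: [-0.3, -0.6, -0.6]
width: 0.23
```

```bash
python3 look.py side 245 140 275 205 p15.png
```

```text
toolx yaw 104.55419092776758 z [-0.0002 -0.     -1.    ]
pos [0.4366 0.0251 0.2083] shift cm [0. 0. 0.] F [-0.6124  0.0722 -1.3458] T [-0.1189 -0.0335 -0.0353] w 0.22351030028103971 t 9.75
TCP px [259.2602 174.9273] crop [131.6322 322.4057]
```

View pics/p15.png

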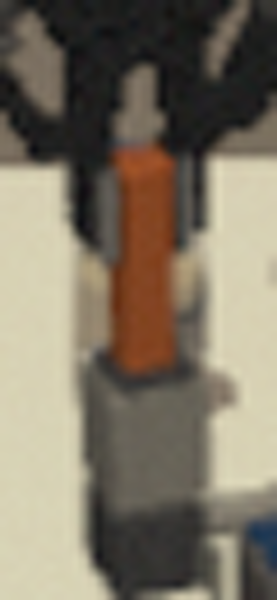

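{"op": "step_arm", "data": {
  "motion": [
    [[0,0,0.1],[0,0,0],1],
    [[0,0,0.2],[0,0,0],1],
    [[0,0,0.25],[0,0,0],1],
    [[0,0,0.25],[0,0,0],1]
  ]
}}

```text
clock: 10.15
position: [0.4367, 0.0252, 0.2058]
tcp_rot: [0.612, 0.791, -0.0, -0.0]
force: [-0.5, 0.3, -0.8]
width: 0.225
```

{"op": "step_arm", "data": {
  "motion": [
    [[0,0,0.1],[0,0,0],1],
    [[0,0,0.1],[0,0,0],1]
  ]
}}

```text
clock: 10.35
position: [0.4369, 0.0252, 0.2056]
tcp_rot: [0.612, 0.791, 0.0, 0.0]
force: [-0.7, 0.4, 3.6]
width: 0.229
```

Contact at TCP z ≈ 0.2055, just where "home" was predicted. I'll press a bit more to confirm.

{"op": "step_arm", "data": {
  "motion": [
    [[0,0,0.1],[0,0,0],1],
    [[0,0,0.2],[0,0,0],1],
    [[0,0,0.2],[0,0,0],1]
  ]
}}

```text
clock: 10.65
position: [0.4371, 0.0252, 0.2055]
tcp_rot: [0.612, 0.791, 0.0, 0.0]
force: [-5.0, -0.6, 13.0]
width: 0.231
```

```bash
python3 look.py side 225 140 345 260 p16.png; python3 look.py top 240 120 350 245 p17.png
```

```text
toolx yaw 104.55785062637129 z [ 0.0006  0.0001 -1.    ]
pos [0.4371 0.0252 0.2056] shift cm [0. 0. 0.] F [-4.5513  0.8046 14.5784] T [ 0.0285  1.1115 -0.001 ] w 0.2284387552042454 t 10.7
TCP px [259.4357 175.6413] crop [172.1785 178.2065]
toolx yaw 104.56056852211407 z [ 0.0005  0.     -1.    ]
pos [0.4371 0.0252 0.2055] shift cm [0. 0. 0.] F [-5.4283  0.5573 13.569 ] T [0.0101 1.1822 0.0233] w 0.2281116216155058 t 10.75
TCP px [277.7617 224.8491] crop [181.2562 503.2757]
```

View pics/p16.png

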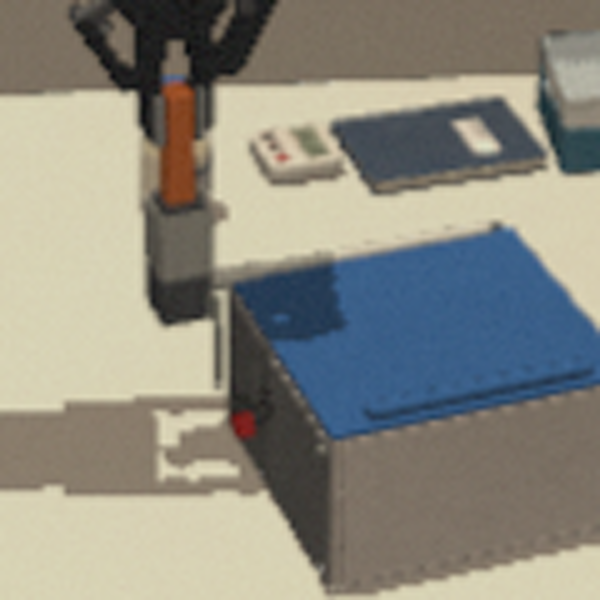

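{"op": "step_arm", "data": {
  "motion": [
    [[0.3,0,-0.1],[0,-1.6,0],1],
    [[0.55,0,-0.09],[0,-3.2,0],1],
    [[0.81,0,-0.07],[0,-4.8,0],1],
    [[1.08,0,-0.04],[0,-6.4,0],1],
    [[1.35,0,0],[0,-8,0],1]
  ]
}}

```text
clock: 11.25
position: [0.4341, 0.0369, 0.2045]
tcp_rot: [0.61, 0.789, -0.044, 0.057]
force: [-1.4, -4.1, 5.3]
width: 0.233
```

{"op": "step_arm", "data": {
  "motion": [
    [[0,0,0],[0,0,0],1]
  ]
}}

```text
clock: 11.35
position: [0.4339, 0.0372, 0.2044]
tcp_rot: [0.609, 0.79, -0.044, 0.057]
force: [-2.0, -4.0, 6.4]
width: 0.229
```

```bash
cat > lid.py <<'E'
from h import *
np.set_printoptions(precision=4,suppress=True)
YAW=np.radians(14.57); C=np.array([[np.cos(YAW),np.sin(YAW),0],[-np.sin(YAW),np.cos(YAW),0],[0,0,1]])
def lid(s):
    hsv=cv2.cvtColor(s["frame"],cv2.COLOR_RGB2HSV); w=cloud(s)
    m=(hsv[...,0]>100)&(hsv[...,0]<125)&(hsv[...,1]>130); m[:, :245]=0;m[:,350:]=0;m[:115]=0;m[245:]=0
    m=cv2.erode(m.astype(np.uint8),np.ones((5,5)))>0
    q=w[m]@C.T; q=q[~np.isnan(q[:,0])&(q[:,2]>.08)]
    for _ in range(4):
        A=np.c_[q[:,:2],np.ones(len(q))]; c=np.linalg.lstsq(A,q[:,2],rcond=None)[0]; r=q[:,2]-A@c; q=q[abs(r)<3*r.std()]
    return c,len(q),r.std(),np.arctan(-c[1])
if __name__=="__main__":
    print("closed",lid(dict(np.load("top0.npz"))))
    print("now",lid(dict(np.load("last_top.npz"))))
E
python3 look.py side 225 140 345 260 p18.png; python3 look.py top 240 120 350 245 p19.png; python3 lid.py
```

```text
toolx yaw 104.6658089982813 z [ 0.0367 -0.1386 -0.9897]
pos [0.434  0.0371 0.2044] shift cm [0. 0. 0.] F [-0.6679 -4.0703  6.281 ] T [-0.8561  0.4233 -0.051 ] w 0.22902991680383675 t 11.4
TCP px [258.2354 174.1452] crop [166.177  170.7259]
toolx yaw 104.6379779285851 z [ 0.0366 -0.1383 -0.9897]
pos [0.434  0.0371 0.2045] shift cm [0. 0. 0.] F [-1.7236 -3.8982  8.1804] T [-0.747   0.4711 -0.0135] w 0.22701492527233838 t 11.45
TCP px [273.3834 226.0305] crop [160.2403 508.9464]
closed (array([-0.0003, -0.0051,  0.1259]), 3709, np.float64(0.003519069237591504), np.float64(0.005115296501963104))
now (array([-0.0026, -0.1487,  0.1145]), 3782, np.float64(0.0035237797353465244), np.float64(0.14759954943272113))
```

View pics/p18.png

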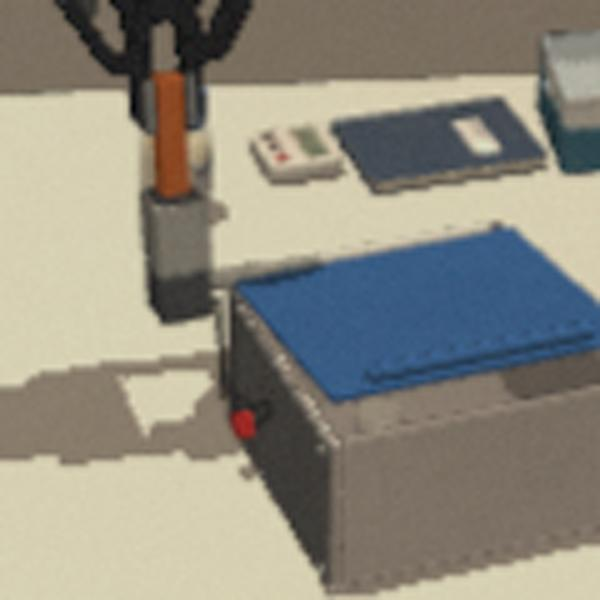

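{"op": "step_arm", "data": {
  "motion": [
    [[0.28,0,0.005],[0,-2,0],1],
    [[0.56,0,0.02],[0,-4,0],1],
    [[0.84,0,0.04],[0,-6,0],1],
    [[1.12,0,0.08],[0,-8,0],1],
    [[1.4,0,0.12],[0,-10,0],1]
  ]
}}

```text
clock: 11.95
position: [0.4305, 0.0503, 0.2008]
tcp_rot: [0.604, 0.781, -0.097, 0.126]
force: [-0.6, -4.7, 2.4]
width: 0.23
```

```bash
python3 look.py side 225 140 345 260 p18.png; python3 look.py top 240 120 350 245 p19.png; python3 lid.py|tail -1
```

```text
toolx yaw 104.64466006639582 z [ 0.0797 -0.3039 -0.9494]
pos [0.4303 0.0509 0.2005] shift cm [0. 0. 0.] F [ 0.9155 -5.8321  5.0789] T [-1.3158 -0.2019 -0.1389] w 0.22664119108453273 t 12.0
TCP px [256.8857 173.143 ] crop [159.4284 165.7148]
toolx yaw 104.71238110369092 z [ 0.0792 -0.3029 -0.9497]
pos [0.4304 0.0507 0.2006] shift cm [0. 0. 0.] F [ 0.1329 -4.9468  3.8545] T [-1.138  -0.0083 -0.2214] w 0.2245753050632428 t 12.05
TCP px [268.3666 227.4817] crop [136.1597 515.912 ]
now (array([-0.    , -0.3442,  0.0957]), 3747, np.float64(0.003539590787815776), np.float64(0.33153082796936567))
```

View pics/p18.png

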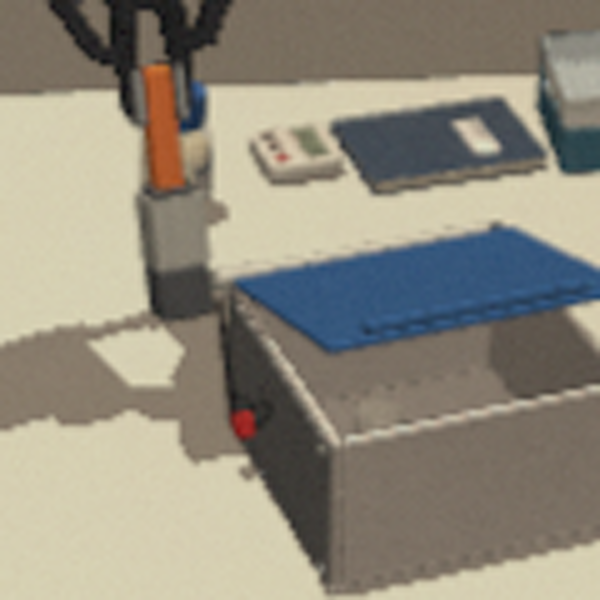

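View pics/p19.png

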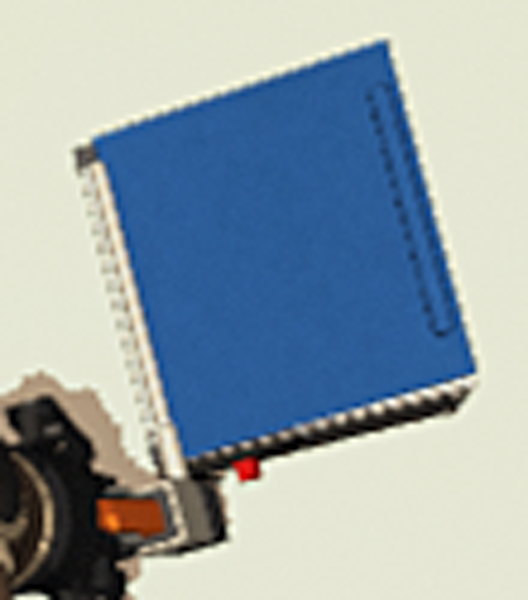

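```bash
cat > idx.py <<'E'
from h import *
np.set_printoptions(precision=4,suppress=True)
YAW=np.radians(14.57); C=np.array([[np.cos(YAW),np.sin(YAW),0],[-np.sin(YAW),np.cos(YAW),0],[0,0,1]])
S={"side":dict(np.load("last_side.npz")),"top":dict(np.load("last_top.npz"))}
HY={"side":-.087,"top":-.087}; XF={"side":.467,"top":.4638}
win={"side":(266,214,284,236),"top":(280,208,304,228)}
def red(s):
    f=s["frame"].astype(float); return np.clip((f[...,0]-np.maximum(f[...,1],f[...,2])-30)/90,0,1)
obs={n:up(red(S[n])[win[n][1]:win[n][3],win[n][0]:win[n][2]]) for n in S}
def tab(n,p,r0=.09):
    th,L,t=p[:3]; th2=-th
    X,Y,Z=[],[],[]
    P=[]
    for x in(XF[n]-t,XF[n]-.001):
        for w in(-.006,.006):
            for r in(r0,r0+L):
                y=HY[n]-r*np.sin(th)-w*np.cos(th)*1; z=.125-r*np.cos(th)+w*np.sin(th)*-1
                P.append([x,y,z])
    return np.array(P)@C
def f(p,names): return sum(((sil(S[n],[tab(n,p)],win[n])-obs[n])**2).sum() for n in names)/K/K
if __name__=="__main__":
  for names in(["side","top"],["side"],["top"]):
    best=None
    for th in(.45,.52,.58,.65):
        p=np.array([th,.012,.008]); r=minimize(f,p,args=(names,),method="Nelder-Mead",options=dict(initial_simplex=p+np.array([[0,0,0],[.05,0,0],[0,.005,0],[0,0,.004]])))
        if best is None or r.fun<best.fun: best=r
    print(names,best.x,best.fun)
  for n in S: print(n,obs[n].sum()/16, "px of red centroid",[ (red(S[n])[win[n][1]:win[n][3],win[n][0]:win[n][2]]*g).sum()/(obs[n].sum()/16) for g in np.indices(np.array([win[n][3]-win[n][1],win[n][2]-win[n][0]]))])
  a,b,c,d=265,190,285,236
  cv2.imwrite("pics/z.png",cv2.resize(S["side"]["frame"][b:d,a:c,::-1],None,fx=12,fy=12,interpolation=0))
E
python3 idx.py
```

```text
['side', 'top'] [0.4916 0.0089 0.013 ] 3.644350290298462
['side'] [0.4373 0.0109 0.0106] 2.772458791732788
['top'] [0.4959 0.0068 0.0134] 0.25499239563941956
side 17.422222 px of red centroid [np.float64(10.28188780513047), np.float64(7.3125000355803245)]
top 20.355556 px of red centroid [np.float64(9.180130583827937), np.float64(10.99890779308675)]
```

View pics/z.png

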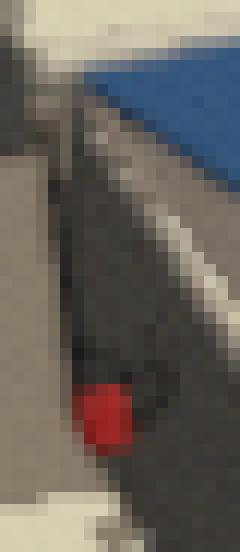

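{"op": "step_arm", "data": {
  "motion": [
    [[0.28,0,0.005],[0,-2,0],1],
    [[0.56,0,0.02],[0,-4,0],1],
    [[0.84,0,0.04],[0,-6,0],1],
    [[0.98,0,0.06],[0,-7,0],1],
    [[0.98,0,0.06],[0,-7,0],1]
  ]
}}

```text
clock: 12.55
position: [0.4282, 0.0593, 0.1967]
tcp_rot: [0.596, 0.772, -0.133, 0.172]
force: [2.1, -6.5, 3.5]
width: 0.23
```

```bash
python3 look.py side 225 140 345 260 p20.png; python3 look.py top 275 190 310 230 p21.png; python3 lid.py|tail -1; python3 idx.py
```

```text
toolx yaw 104.63051230576968 z [ 0.107  -0.4113 -0.9052]
pos [0.4282 0.0593 0.1968] shift cm [0. 0. 0.] F [ 1.2483 -5.0743  3.0182] T [-1.2137 -0.3729 -0.0607] w 0.2241436532963355 t 12.6
TCP px [256.1156 172.8933] crop [155.5781 164.4667]
toolx yaw 104.60806276143758 z [ 0.107  -0.411  -0.9053]
pos [0.4282 0.0592 0.1968] shift cm [0. 0. 0.] F [ 1.353  -5.8156  3.7408] T [-1.1903 -0.3234 -0.0345] w 0.22571157747004045 t 12.65
TCP px [265.268  228.3864] crop [-145.9795  575.7967]
now (array([-0.0019, -0.4742,  0.0857]), 3650, np.float64(0.0035723938713022032), np.float64(0.44278809933676216))
['side', 'top'] [0.4805 0.0097 0.0126] 3.5855469703674316
['side'] [0.4278 0.0118 0.0102] 2.8008193969726562
['top'] [0.4858 0.0089 0.0132] 0.18512052297592163
side 17.077778 px of red centroid [np.float64(10.27456078179006), np.float64(7.322706534894069)]
top 21.411112 px of red centroid [np.float64(9.229890711698463), np.float64(10.902957598829682)]
```

View pics/z.png

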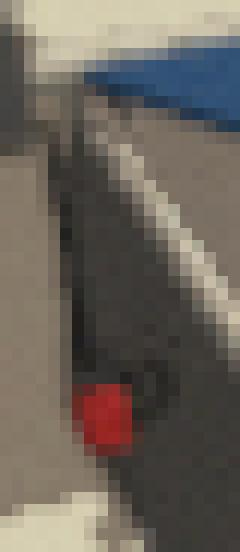

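View pics/p21.png

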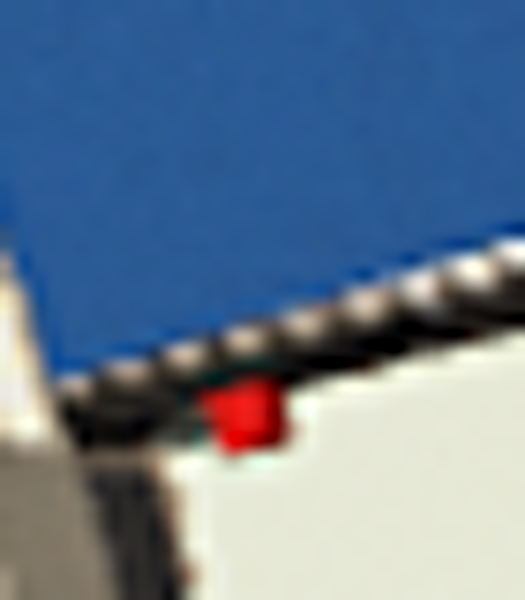

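```bash
cat > ptr.py <<'E'
from idx import *
def view(n,win,k,out):
    s=S[n];a,b,c,d=win
    I=cv2.resize(s["frame"][b:d,a:c,::-1],None,fx=k,fy=k,interpolation=2).astype(float)
    J=np.clip((I/255)**.45*255,0,255); cv2.imwrite("pics/"+out,np.hstack([I,J]).astype(np.uint8))
view("top",(276,205,306,231),13,"q_top.png"); view("side",(262,190,290,236),12,"q_side.png")
for th in (.4377,.49,.53):
  for xp in (.455,.448):
    P=lambda n,r:(np.array([XF[n]-.467+xp,HY[n]-r*np.sin(th),.125-r*np.cos(th)])@C)
    print(th,xp,"top",[np.round((proj(S["top"],P("top",r))-[276,205]+.5)*13) for r in(.03,.088)],"side",[np.round((proj(S["side"],P("side",r))-[262,190]+.5)*12) for r in(.03,.088)])
E
python3 ptr.py
```

```text
0.4377 0.455 top [array([ 72., 195.]), array([177., 191.])] side [array([ 87., 181.]), array([118., 386.])]
0.4377 0.448 top [array([ 80., 225.]), array([185., 220.])] side [array([ 63., 186.]), array([ 94., 390.])]
0.49 0.455 top [array([ 78., 193.]), array([195., 186.])] side [array([ 89., 182.]), array([122., 387.])]
0.49 0.448 top [array([ 86., 223.]), array([202., 215.])] side [array([ 65., 187.]), array([ 98., 392.])]
0.53 0.455 top [array([ 83., 192.]), array([207., 182.])] side [array([ 90., 182.]), array([126., 388.])]
0.53 0.448 top [array([ 91., 222.]), array([215., 211.])] side [array([ 66., 187.]), array([102., 393.])]
```

View pics/q_top.png

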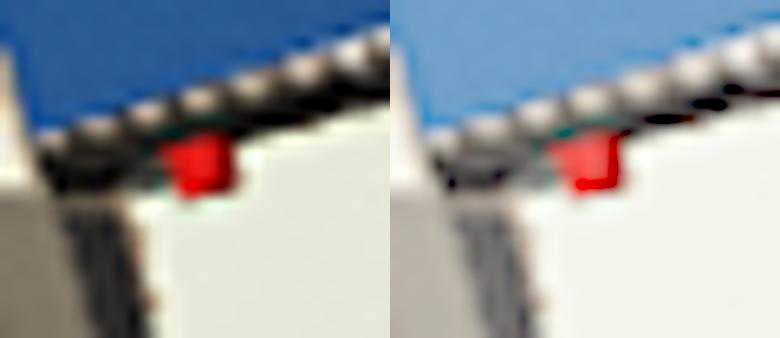

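View pics/q_side.png

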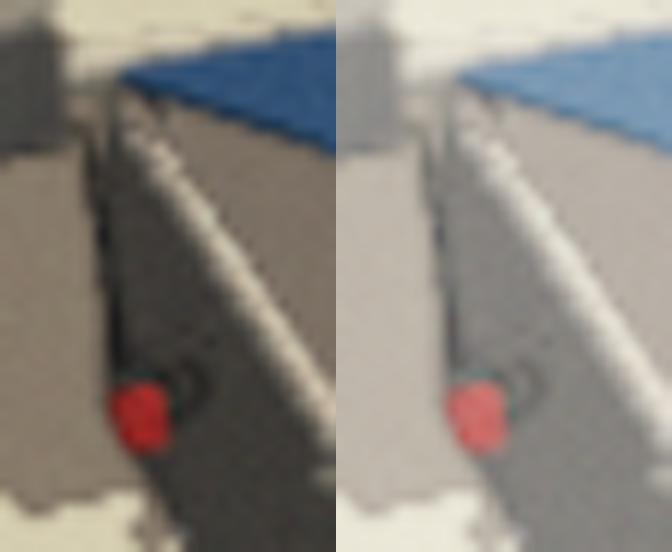

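```bash
cat > hubtop.py <<'E'
from idx import *
s=dict(np.load("top0.npz")); a,b,c,d=268,214,294,240
f=s["frame"][b:d,a:c].astype(int)
m=(f.sum(2)/3<120)
I=cv2.resize(s["frame"][b:d,a:c,::-1],None,fx=14,fy=14,interpolation=0)
def pts(x,y,h,z): return np.array([[x+i*h,y+j*h,z] for i,j in((-1,-1),(1,-1),(1,1),(-1,1))])@C
for (x,y,col) in ((.4268,-.087,(0,255,0)),(.430,-.087,(0,0,255))):
    for h,z in((.018,.107),(.018,.143),(.008,.177)):
        q=((proj(s,pts(x,y,h,z))-[a,b]+.5)*14).astype(int); cv2.polylines(I,[q],True,col,1)
cv2.imwrite("pics/hubtop.png",np.hstack([I,cv2.resize(s["frame"][b:d,a:c,::-1],None,fx=14,fy=14,interpolation=0)]))
E
python3 hubtop.py
```

```text
(no output)
```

View pics/hubtop.png

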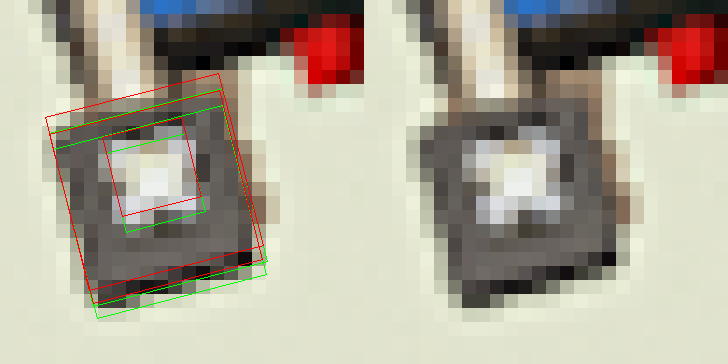

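```bash
sed -i 's/HY={"side":-.087,"top":-.087}; XF={"side":.467,"top":.4638}/HY={"side":-.087,"top":-.0865}; XF={"side":.467,"top":.467}/' idx.py; python3 idx.py|head -3
python3 - <<'E'
from idx import *
# known-geometry variants: fix tab lengths/thickness, fit th only on top
for y in (-.086,-.0865,-.087):
  HY["top"]=y
  for L in(.008,.012,.016,.02):
    for t in(.006,.01,.014):
      from scipy.optimize import minimize_scalar
      r=min(((f([th,L,t],["top"]),th) for th in np.arange(.4,.62,.005)))
      if r[0]<1.5: print(y,L,t,r)
E
```

```text
['side', 'top'] [0.4919 0.0085 0.0147] 7.593491554260254
['side'] [0.4278 0.0118 0.0102] 2.8008193969726562
['top'] [0.5009 0.0059 0.0167] 2.535201072692871
```

Run:
```python
import idx
from idx import *
for fr in ("0","last"):
  S["top"]=dict(np.load("top0.npz" if fr=="0" else "last_top.npz")); S["side"]=dict(np.load("side0.npz" if fr=="0" else "last_side.npz"))
  for n in S:
    a,b,c,d=win[n]; obs[n]=up(red(S[n])[b:d,a:c])
  def g(p,names):
    XF["top"]=p[3]; XF["side"]=p[3] if len(names)==1 else p[4]
    return f(p[:3],names)+ (1e5*min(0,p[1]-.004)**2*100)
  for names,d in((["top"],4),(["side"],4),(["side","top"],5)):
    best=None
    for th in(.45,.52,.58,.65):
      p=np.array([th,.012,.008,.467,.467])[:d]; st=np.array([.05,.005,.004,.004,.004])[:d]
      r=minimize(g,p,args=(names,),method="Nelder-Mead",options=dict(initial_simplex=np.vstack([p,p+np.diag(st)]),maxiter=600))
      if best is None or r.fun<best.fun: best=r
    print(fr,names,best.x,best.fun)
```

```text
0 ['top'] [0.5024 0.0065 0.0127 0.4632] 0.19114550948143005
0 ['side'] [0.6304 0.0086 0.0106 0.461 ] 1.7539645433425903
0 ['side', 'top'] [0.4952 0.0095 0.0117 0.4627 0.4651] 2.697671890258789
last ['top'] [0.4909 0.009  0.0128 0.4635] 0.15887615084648132
last ['side'] [0.5857 0.0085 0.01   0.4624] 1.8137173652648926
last ['side', 'top'] [0.4926 0.0095 0.0111 0.4622 0.4653] 2.7820942401885986
```

{"op": "step_arm", "data": {
  "motion": [
    [[0.15,0,0],[0,-1.1,0],1],
    [[0.31,0,0.01],[0,-2.2,0],1],
    [[0.46,0,0.02],[0,-3.3,0],1],
    [[0.46,0,0.02],[0,-3.3,0],1],
    [[0.46,0,0.02],[0,-3.3,0],1]
  ]
}}

```text
clock: 13.15
position: [0.4271, 0.0631, 0.1946]
tcp_rot: [0.593, 0.767, -0.15, 0.194]
force: [1.7, -5.6, 2.5]
width: 0.226
```

```bash
python3 look.py side 225 140 345 260 p22.png; python3 look.py top 240 120 350 245 p23.png; python3 lid.py|tail -1; python3 idx.py |head -3; python3 ptr.py
```

```text
toolx yaw 104.58369655462252 z [ 0.1197 -0.4604 -0.8796]
pos [0.4272 0.0631 0.1947] shift cm [0. 0. 0.] F [ 1.9377 -5.569   2.451 ] T [-1.1906 -0.4322  0.0227] w 0.22885558364971384 t 13.2
TCP px [255.7592 172.8895] crop [153.796  164.4475]
toolx yaw 104.57176770074157 z [ 0.1197 -0.4604 -0.8796]
pos [0.4272 0.0631 0.1947] shift cm [0. 0. 0.] F [ 2.8102 -6.398   2.7304] T [-1.2178 -0.4456  0.037 ] w 0.2223762260311381 t 13.25
TCP px [263.8793 228.8277] crop [114.6207 522.3728]
now (array([-0.0015, -0.5487,  0.0785]), 3638, np.float64(0.003775268390604082), np.float64(0.5018247374811959))
['side', 'top'] [0.5009 0.0082 0.0145] 7.647955894470215
['side'] [0.4272 0.0112 0.0102] 2.712888479232788
['top'] [0.5107 0.0037 0.0172] 2.5081427097320557
0.4377 0.455 top [array([ 67., 182.]), array([172., 178.])] side [array([ 87., 181.]), array([118., 386.])]
0.4377 0.448 top [array([ 75., 212.]), array([179., 207.])] side [array([ 63., 186.]), array([ 94., 390.])]
0.49 0.455 top [array([ 73., 180.]), array([189., 173.])] side [array([ 89., 182.]), array([122., 387.])]
0.49 0.448 top [array([ 81., 210.]), array([197., 202.])] side [array([ 65., 187.]), array([ 98., 392.])]
0.53 0.455 top [array([ 77., 178.]), array([202., 169.])] side [array([ 90., 182.]), array([126., 388.])]
0.53 0.448 top [array([ 85., 209.]), array([210., 198.])] side [array([ 66., 187.]), array([102., 393.])]
```

View pics/q_top.png

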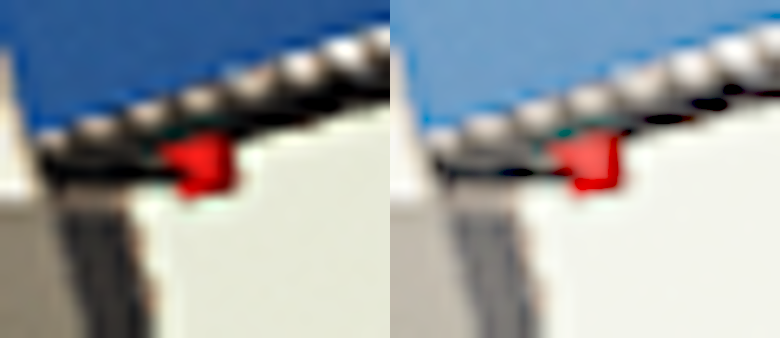

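View pics/q_side.png

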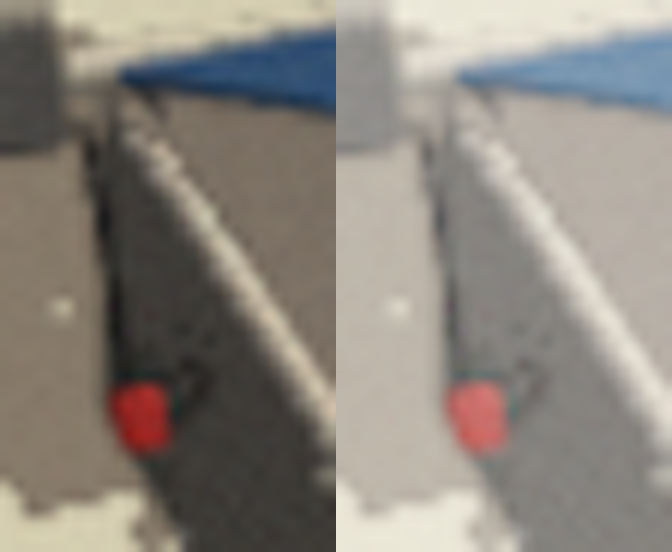

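Run:
```python
from idx import *
from cell import snapshot
A=dict(np.load("top0.npz")); 
fs=[snapshot("top") for _ in range(3)]; np.savez("last_top.npz",**fs[-1])
B=np.mean([x["frame"].astype(float) for x in fs],0)
print(S["top"]["fx"],S["top"]["eye"])
for v in range(213,222):
    print(v,"A",A["frame"][v,284:297,0],"B",B[v,284:297,0].astype(int)); 
for v in range(213,222): print(v,"Bg",B[v,278:297,1].astype(int))
```

```text
539.3027478895434 [0.3072 0.005  1.6575]
213 A [44 47 51 58 63 49 49 68 60 45 36 37 25] B [ 26  48 155 195 129  58  94 118  75  37  31  31  24]
214 A [77 68 39 46 47 41 29 20 17 22 14 10  3] B [134  67  95 120  77  34  23  15  16  20  13  10   1]
215 A [ 54  51  36  34  23   5  56 110 105  45  24  77 136] B [ 89  50  31  32  20   5  59 117 111  49  24  83 145]
216 A [ 39  37  27  13  91 168 198 217 185 113 175 224 224] B [ 38  41  38  20 105 187 212 229 195 119 183 233 235]
217 A [ 13   6  16  56 119 187 218 226 189 111 197 242 233] B [ 23  21  35  61 101 163 217 243 199 116 206 247 237]
218 A [ 85 175 218 218 196 187 209 219 182 112 170 222 228] B [  2   0   0  14  13  27 129 214 195 118 181 233 233]
219 A [161 210 242 235 227 215 210 183 122 111 185 226 226] B [ 64  90 139 159 151 176 203 186 132 119 195 234 232]
220 A [154 207 233 228 228 206 178 196 205 209 220 228 225] B [123 162 218 242 235 214 194 209 216 218 232 234 231]
221 A [138 208 231 225 226 219 211 223 231 229 227 227 224] B [ 75 100 208 247 238 231 223 232 236 234 232 232 231]
213 Bg [ 77  86  88  88  88  79  62  62 145 180 118  50  84 110  69  35  29  29
  22]
214 Bg [ 77  84  81  74 132 165 121  58  84 109  72  36  31  28  29  27  14   7
   0]
215 Bg [104 148 149  62  73 102  79  44  29  34  30  26  30  25  15   4  19  82
 147]
216 Bg [116  77  91  42  30  33  35  39  35  28  23  24  26  28  17   9 174 242
 240]
217 Bg [134  22  27  28  31  33  21  20  33  60  53  16  23  31  19   0 200 255
 241]
218 Bg [156  51   8   7   7   9   2   0   0  15  10   0   7  21  10   0 144 233
 237]
219 Bg [190 103  33  63  61  58  55  75 136 167 167 110   0   0   2  49 181 239
 236]
220 Bg [148 109  75  88  92  94 107 137 213 249 245 209 150 199 230 227 238 239
 233]
221 Bg [122 117  83  57  63  64  67  84 208 251 243 238 233 241 244 240 236 234
 233]
```

```bash
python3 - <<'E'
from idx import *
A=dict(np.load("top0.npz"))
for v in range(213,222): print(v,A["frame"][v,284:297,1],A["frame"][v,284:297,2])
k=30;a,b,c,d=283,211,298,223
HY["top"]=-.086
def draw(s,th,xf,t,L,lid=None):
    I=cv2.resize(s["frame"][b:d,a:c,::-1],None,fx=k,fy=k,interpolation=0)
    XF["top"]=xf; P=tab("top",[th,L,t]); q=((proj(s,P)-[a,b]+.5)*k).astype(int)
    for i,j in((0,1),(2,3),(4,5),(6,7),(0,2),(1,3),(4,6),(5,7),(0,4),(1,5),(2,6),(3,7)): cv2.line(I,q[i].tolist(),q[j].tolist(),(0,255,0) if {i,j}<={0,2,4,6} else (255,255,0),1)
    return I
B=dict(np.load("last_top.npz"))
cv2.imwrite("pics/tabov.png",np.vstack([np.hstack([draw(A,.50,.4632,.0127,.008)]),draw(A,.45,.4632,.0127,.012)])[:, :])
cv2.imwrite("pics/tabov2.png",np.vstack([draw(A,.54,.4632,.0127,.006),draw(B,.5,.4632,.0127,.008)]))
E
python3 -c "
import cv2,numpy as np
cv2.imwrite('pics/tabs.png',cv2.resize(np.hstack([cv2.imread('pics/tabov.png'),cv2.imread('pics/tabov2.png')]),(750,600)))"
```

```text
213 [109  99  86  81  74  57  52  66  53  37  32  31  23] [183 165 131 115 100  73  54  56  42  29  25  27  19]
214 [87 73 42 42 41 38 33 30 26 28 14  7  1] [110  88  45  34  32  31  26  24  23  25  14   8   2]
215 [ 45  42  32  33  28  25  28  23  15   3  20  76 139] [ 33  33  23  28  26  22  25  19  13   3  18  65 120]
216 [ 33  35  25  17  13  14  23  28  15   6 165 233 228] [ 30  30  24  17  12  12  19  23  13   3 144 206 203]
217 [ 10   4  11  63  81  36  18  25  20   0 190 253 236] [ 11   5   9  54  68  29  15  22  15   0 166 230 215]
218 [ 83 180 223 229 206 110   6  18   8   0 134 223 232] [ 72 159 199 203 182  96   3  15   6   0 116 199 211]
219 [139 208 246 241 243 167   0   0   2  44 170 231 230] [115 183 224 219 218 145   0   0   0  36 149 208 208]
220 [129 202 237 231 237 204 137 185 220 217 227 233 228] [104 176 216 210 215 181 119 163 194 193 202 210 206]
221 [115 203 235 229 231 228 221 232 239 235 231 229 227] [ 94 178 213 207 209 204 198 209 218 213 209 208 205]
```

View pics/tabs.png

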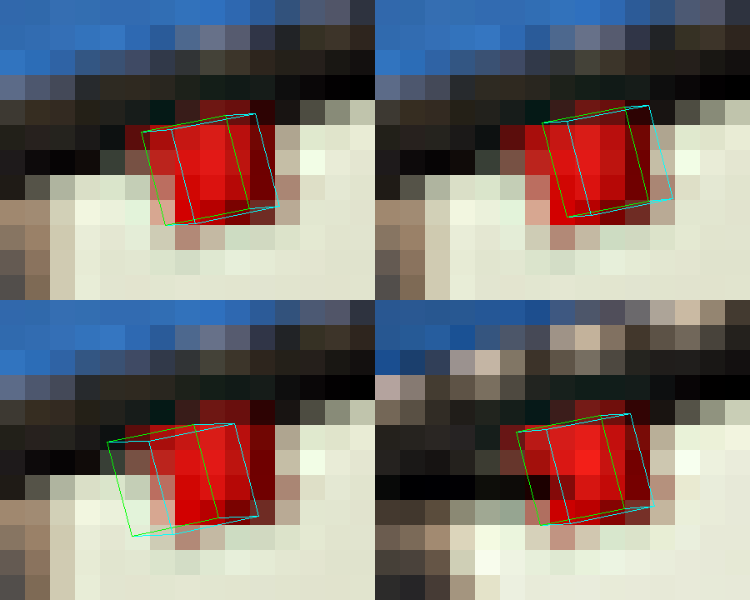

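{"op": "step_arm", "data": {
  "motion": [
    [[0.05,0,0],[0,-0.4,0],1],
    [[0.11,0,0],[0,-0.8,0],1],
    [[0.11,0,0],[0,-0.8,0],1],
    [[0.11,0,0],[0,-0.8,0],1]
  ]
}}

```text
clock: 13.8
position: [0.4269, 0.064, 0.1941]
tcp_rot: [0.592, 0.766, -0.154, 0.199]
force: [1.8, -5.5, 2.5]
width: 0.224
```

```bash
python3 look.py side 205 120 345 260 p24.png; python3 look.py top 240 120 350 245 p25.png; python3 lid.py|tail -1
python3 - <<'E'
from idx import *
from cell import snapshot
from lid import lid
for _ in range(3):
    s=snapshot("top"); a=lid(s); print(a[3]-.005, s["frame"][217:220,286:295,0])
E
```

```text
toolx yaw 104.56706242453298 z [ 0.1227 -0.4721 -0.8729]
pos [0.4269 0.064  0.1941] shift cm [0. 0. 0.] F [ 3.2852 -5.8581  3.0591] T [-1.1383 -0.4737  0.0716] w 0.22899088664017156 t 13.85
TCP px [255.6733 172.9077] crop [217.1712 226.7472]
toolx yaw 104.56668643712163 z [ 0.1227 -0.4722 -0.8729]
pos [0.4269 0.064  0.1941] shift cm [0. 0. 0.] F [ 2.244  -5.7626  2.3445] T [-1.1574 -0.476   0.0834] w 0.23025634999686184 t 13.9
TCP px [263.5688 228.9392] crop [113.1301 522.9083]
now (array([-0.0002, -0.5724,  0.0752]), 3644, np.float64(0.003768761288640457), np.float64(0.5198504649450667))
0.5127933715185702 [[ 36  34  84 170 196 226 202 116 207]
 [  0   0   0  31  61 180 197 119 180]
 [137 198 226 212 196 174 135 120 197]]
0.5121866303283374 [[ 36  34  84 169 197 224 203 117 205]
 [  0   0   0  30  61 180 199 120 181]
 [137 198 227 213 195 176 135 118 195]]
0.5121090856998718 [[ 36  34  84 166 195 224 203 119 207]
 [  2   0   0  28  80 189 198 119 179]
 [137 200 227 212 198 180 133 119 196]]
```

View pics/p24.png

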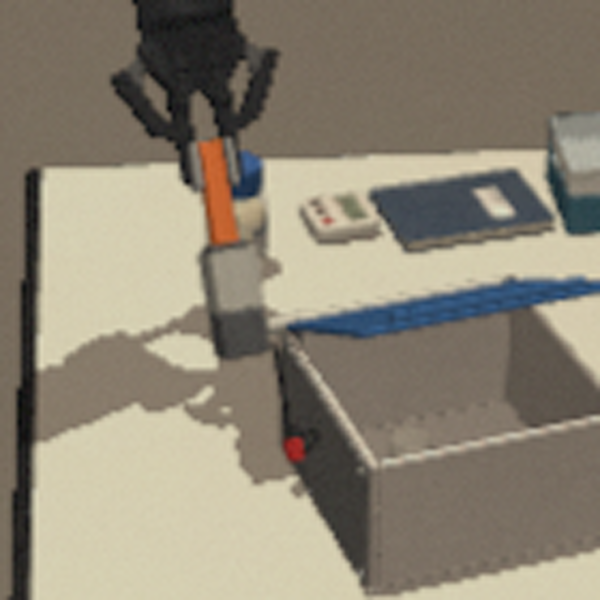

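View pics/p25.png

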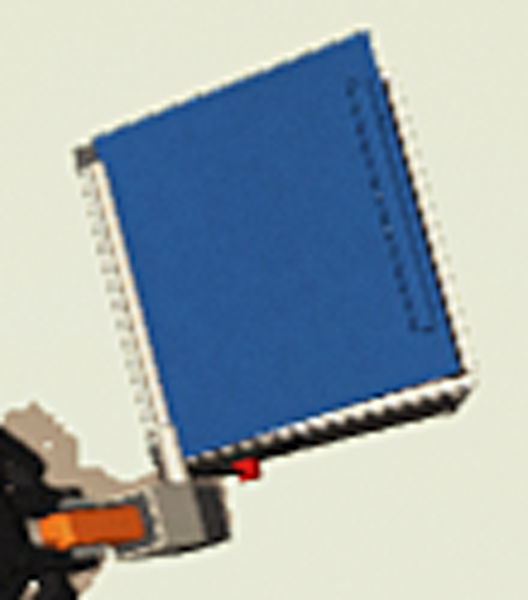

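```bash
python3 look.py top 0 0 560 420 p26.png
```

```text
toolx yaw 104.55788110283642 z [ 0.1227 -0.4721 -0.873 ]
pos [0.4269 0.064  0.1941] shift cm [0. 0. 0.] F [ 2.3827 -5.5652  2.2945] T [-1.1242 -0.456   0.1374] w 0.22336595489697642 t 14.1
TCP px [263.5569 228.928 ] crop [376.5099 327.0401]
```

View pics/p26.png

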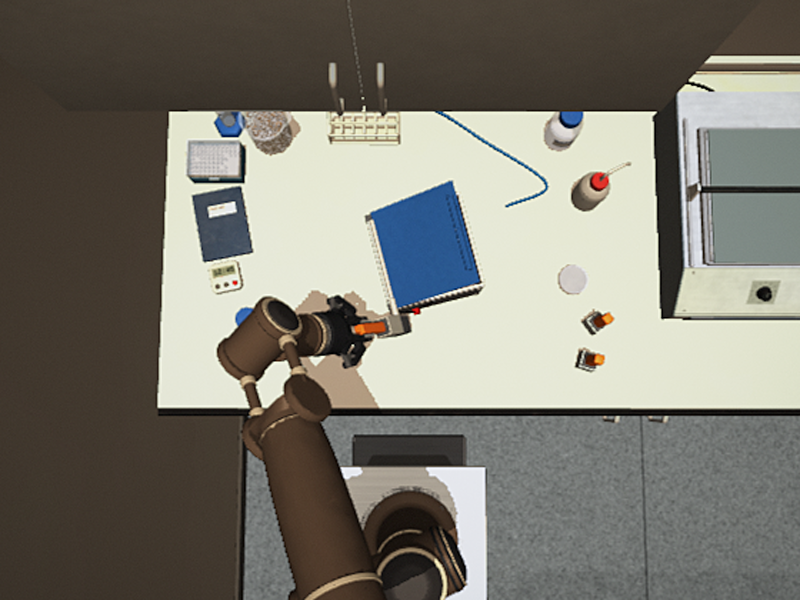

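Run:
```python
from h import *
from cell import snapshot,sensors,close_job
from lid import lid
print(lid(snapshot("top"))[3]-.005, sensors.sense()["width"], sensors.sense()["qvel"])
print(close_job())
```

```text
0.5108284536500772 0.22680459326783606 [-0.0016 -0.0011 -0.0014 -0.0015  0.0004  0.001 ]
the job is handed in; nothing more can be done
None
```

I fitted the leftmost lever onto the tang until it was fully home, then leaned it left to raise the lid to the red index. I handed the job in at about 14 s, with the lever still gripped and the arm at rest.

- **Seating:** contact came at TCP z ≈ 0.2055, right where "home" was predicted, and it held under a 13 N press. After the tilt the grip point was about 80 mm from the hinge axis, against 81 mm when seated. The pictures show no gap between socket and hub.
- **Lid angle:** the lid plane read 0.511–0.515 rad over the last pictures, and the tool's tilt read 0.51.
- **Index angle:** the top camera put it at about 0.49–0.51. The pointer tip met the tab's inner end about 0.3 px (roughly 0.01 rad) short of my centre estimate. I aimed between the two, so expect an error of up to about 0.02 rad.
- **Checks that disagreed:** the side camera sees the scale nearly edge-on. Its index fits ran from 0.43 to 0.63, so I left them out. The visible fingertips also stood about 32 mm behind the reported TCP, so I set the grasp height by camera.
- **Other things:** in the final pictures the dish, timer and two spare levers appeared to be where they started. The bottle is mostly hidden under the wrist from above, but stood upright and in place in the side view. Forces stayed below about 15 N.

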